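# Bar the parcels into the transit tray

## Robot

A 7-joint arm with a two-finger parallel gripper is mounted at the origin on a cart in front of the work surface, level with it; the furniture and walls round the work are solid. World frame = base frame: x ahead of the robot, y to its left, z up, the work surface at z = 0. Lengths are in m, angles in rad, forces in N, time in s.
With the tool pointing down it reaches from about 0.425 to 0.925 m from the base axis. Payload 6.8 kg.
Tool frame: the origin (TCP) lies midway between the tips of the shut fingers; the grasp point (between the pads) lies 19 mm behind it (bot.grasp_offset is the distance from the TCP to the grasp point, in m); z points along the fingers, x is the direction in which the jaws open and shut, and the axes are right-handed (so a half turn about z gives the same grasp; the last joint's range is limited). The gripper opens to 85 mm and grips with 20 to 120 N. Pads are 22 mm wide; open, the fingers measure 114 mm over their backs; the gripper's body (76 mm by 85 mm) begins 54 mm behind the grasp point. The pads swing forward as they close: fully open they stand 13 mm farther back than shut.
Start: joints at [1.076, 0.477, 0.022, 1.555, -0.011, 1.109, -0.083], TCP at [0.255, -0.625, 0.231] pointing down, gripper open.
Joint ranges: [-2.96, 2.96], [-0.34, 2.1], [-1.41, 1.46], [0.24, 2.44], [-1.37, 4.51], [0.17, 1.92], [-2.96, 2.96]. Speed limits (rad/s): [2.39, 2.39, 3.14, 3.14, 3.14, 3.14, 3.14].

## Interface

Orientations are given as a unit quaternion [w, x, y, z].
In Python, from station import bot, imaging gives the robot as it stands. The module is installed in compiled form; this text tells all that it offers.
- The arm moves only by the tool apply_moves, never from a script. Its argument "increments" is a list of rows, each a list of 7 numbers: the shift along the tool's x, y, z in mm, then the turn, a rotation vector about the tool's x, y, z in degrees, then the closure, from -1 (fully open) to 1 (shut). In form: [[dx, dy, dz, rx, ry, rz, grip], ...]. A call has exactly 8 rows; each row shifts and turns the pose as measured when the row begins, along the tool's axes as they then stand; what a row does not reach is not made up. A row lasts 1/8 s, in which the tool goes at most 62.5 mm and 10.7 degrees, less where a joint would pass 70% of its speed; a pose out of reach is approached as far as the arm can. A call with a gripper value outside its range is refused whole. The fingers move at their own pace and stop on an object; "grip_force" is the grip in N (left out, the last holds). Time passes only in rows, so rows that do not move let the fingers close, or fill a call up. It gives the time, the measured TCP pose, the force and the opening at its end, in the units of the state.
- bot.get_obs(): the state, without advancing time (a new reading comes with each control period).
- imaging.read_camera(name): name is "scene" or "side" or "wrist"; returns the picture (384x512x3 uint8, red, green, blue); there is no depth.
- imaging.get_calibration(name): a dict with "K" (3x3 intrinsics, pixels), "extrinsics" (4x4, takes a point from camera to world coordinates). Camera axes: x right, y down, z forward; pixel columns grow to the right and rows downward; lengths in m; the calibration is good to about 2 mm. A picture is of the moment at which its call begins: read the wrist's pose just before it. get_calibration takes no time and is no camera call; for the wrist camera it gives the pose at the moment of the call.
- bot.hand_in(): hands the job in, once; it reports no verdict.
The state is a dict: "t": time; "q": joint angles; "joint_vel": joint speeds; "joint_torque": joint torques, N m; "eef_pos": TCP position; "tool_rot": TCP orientation; "contact_force": force on the tool from outside, world axes, zero at the start; "torque": the same for the moment, N m; "gripper_width": opening from 0.0 (shut) to 1.0 (fully open).
Only numpy, scipy, OpenCV 4.12 (cv2) and the standard library are available. Lean on these libraries where they do the work, as an engineer would, in place of code of your own. Each camera call takes 0.05 s, during which the arm holds its last target.

## Task

Lock the two taped parcels into the open transit tray with the steel locking bar: take the bar off its rest and feed it, nose first and straight, through the guide tube on the tray's left side, over the parcels and into the keeper on the far side, until its collar sits fully home against the mouth of the guide tube and the keeper's spring plunger has dropped into the groove of the bar. Do not force it: if the bar binds, straighten it. Then let go, leaving the parcels in place in the tray and the other things on the table where they stand.

Things in the scene. Friction and masses are not known exactly. Their poses are not given: they have to be found in the camera images.
- bar_balance (a point): Balance point, on the axis, of the loose steel locking bar: round, 16 mm in diameter, 328 mm long, 0.28 to 0.52 kg. It lies level on its rest, axis 40 mm up. The point's y runs along the bar, z up as it lies. The nose tip is 194 mm towards -y, the collar 96 mm towards +y. The bar is clear all round within 65 mm of here; held far from here it droops in the fingers.
- bar_nose (a point): Tip of the bar's nose, on the axis. The nose is a cone, 7 to 16 mm in diameter over 10 mm; from 13 to 27 mm behind the tip runs a turned groove, 8 mm in diameter.
- bar_collar (a point): Centre of the nose-side face of the bar's collar (32 mm in diameter, 8 mm thick), 290 mm behind the nose tip: the face that comes to sit on the mouth of the guide tube.
- bar_knob (a point): Centre of the round black knob at the bar's tail (28 mm in diameter, 30 mm long), on the axis, 23 mm behind the collar's nose-side face.
- guide_mouth (a point): Centre of the guide tube's outer mouth, 75 mm above the table; y is the tube's axis, out of the mouth (to the robot's left, within 0.2 rad), z up: feed towards -y. The level tube is 80 mm long, 19 mm inside, 26 outside, its mouth flared to 28 inside and 35 outside over 10 mm. It carries a bar let go in it, but the tail sags up to 0.06 rad and the nose rises: level the tail before feeding on.
- keeper_mouth (a point): Centre of the keeper's inner mouth, on the guide tube's axis, 250 mm from guide_mouth towards -y. The keeper is a short tube, 40 mm long, 19 mm inside, its mouth flared to 33 mm inside over 16 mm. Tube and keeper stand on the two sides of a fixed grey tray, 200 x 200 mm, walls 43 mm high; the bar runs 13 mm above the parcels.
- plunger (a joint): Height of the keeper's spring plunger in m: 0 is down, at most 0.008. It points down into the keeper from above, 20 mm beyond the keeper's mouth, its round tip 4 mm above the axis when down. In the last 20 mm of the feed the nose lifts it by 2.5 to 4 mm (the push rises by 2 to 10 N), and it drops back to 0 into the groove when the bar is home.
- parcel_a: Taped brown parcel, 80 x 175 x 48 mm, loose in the left half of the tray; origin under its centre.
- parcel_b: Taped brown parcel, 73 x 155 x 46 mm, loose in the right half of the tray; origin under its centre.
- rest: The bar's rest (fixed): grey foot plate, 54 x 246 mm, with two V blocks (41 mm high, 80 mm before and 75 mm behind this origin), open above. At the tail two black cheeks, 56 mm high, stand 3.5 mm beside the knob, so that fingers cannot take the knob here: lift the bar straight up. Origin on the table under the bar's balance point (within 4 mm), y along the bar to the knob.
- torch: Bystander: black torch, 110 mm long, lying on the table.
- loupe: Bystander: black loupe, 38 mm in diameter, 30 mm high.
- vial: Bystander: small white vial with screw cap, 26 mm in diameter, 52 mm high, standing.
- parts_tin: Bystander: round flat pale tin, 62 mm in diameter, 20 mm high.
- stamp: Bystander: wooden-handled stamp, 28 x 52 mm, 76 mm high, standing.

How it is judged:
On the way:
1. the bar's nose has been fed straight through the guide tube and out of its inner end (y of bar_nose in the frame of guide_mouth below -0.085 m and horizontal distance between bar_nose and guide_mouth below 0.24 m and x of bar_nose in the frame of guide_mouth between -0.012 and 0.012 m and angle between the y axis of bar_nose and the y axis of guide_mouth, either way round below 0.08 rad), for 0.1 s.
At the end, for the whole second after the job is handed in: The bar lies in guide tube and keeper, its collar's face within 2.5 mm of the tube's mouth along the axis (4 mm in all) and its axis within 0.04 rad of the tube's, the plunger down in the groove (below 1.2 mm) and still, both parcels within 25 mm of where they lay (y of bar_collar in the frame of guide_mouth below 0.0025 m and distance between bar_collar and guide_mouth below 0.004 m and distance between bar_nose and keeper_mouth below 0.045 m and angle between the y axis of bar_nose and the y axis of guide_mouth, either way round below 0.04 rad and value of joint plunger below 0.0012 m and distance of each of parcel_a, parcel_b from where it was at the start of the episode below 0.025 m and velocity of joint plunger below 0.01 m/s); the robot touches nothing.
It fails at once if the held or pushed bar is forced: more than 60 N between bar and tray while the fingers press on the bar (contact force between bar and tray above 60 N and contact force between the fingers and bar above 5 N).
It fails at once if a bystander on the table is shifted by more than 30 mm (distance of any of torch, loupe, vial, parts_tin, stamp from where it was at the start of the episode above 0.03 m).
It also fails if it takes over 64 s, if anything falls off the work surface, if the arm or the gripper's body presses on something with over 40 N, if the wrist force passes 120 N, or if a joint passes its speed limit or range.

## Working session

There is one attempt and no reset: what is moved stays moved. The work goes in short steps, Python scripts to look and compute and a tool call to move; the robot and the scene stay as the last step left them, time stands still between calls to the robot, and variables do not carry over. Pictures are saved under pics/ and viewed, and the job is handed in when it is done.

Besides the shell and the picture viewer there is one more tool, called as name(argument=value, ...), one argument or row to a line, values as JSON. apply_moves: Moves the arm, as the interface text tells. Its arguments: {"type":"object","properties":{"increments":{"type":"array","items":{"type":"array","items":{"type":"number"}}},"grip_force":{"type":"number"}},"required":["increments"]}

```bash
mkdir -p pics; python3 - <<'E'
from station import bot, imaging
import cv2
print(bot.get_obs())
for n in ["scene","side","wrist"]:
    c=imaging.get_calibration(n); print(n,c)
    im=imaging.read_camera(n); cv2.imwrite(f"pics/{n}0.png",im[:,:,::-1])
E
```

```text
{'t': 0.0, 'q': array([ 1.07590047,  0.47778501,  0.02233547,  1.55646621, -0.01152646,
        1.10929854, -0.08314529]), 'joint_vel': array([ 0.00208081,  0.00018328, -0.00135227,  0.00040892, -0.00108811,
       -0.00051785, -0.00037451]), 'joint_torque': array([ 7.81314111e-05, -5.96458840e+01,  1.60815977e+00, -2.81191528e+01,
        1.24576018e-02,  9.48758185e-03,  1.60394552e-05]), 'eef_pos': array([ 0.25439414, -0.62457872,  0.23032952]), 'tool_rot': array([-4.63727279e-04,  8.29816927e-01, -5.58034972e-01, -7.88426266e-04]), 'contact_force': array([-0.01158626,  0.18962023,  0.21726629]), 'torque': array([0.02579824, 0.02449581, 0.01219449]), 'gripper_width': 1.0012364358045565}
scene {'K': array([[375.33481593,   0.        , 260.45644538],
       [  0.        , 375.33481593, 190.80641267],
       [  0.        ,   0.        ,   1.        ]]), 'extrinsics': array([[-0.84637468, -0.30356519,  0.43760494,  0.12056841],
       [-0.53226079,  0.45332708, -0.71497762,  0.75805449],
       [ 0.01866415, -0.83805891, -0.54526041,  0.62258134],
       [ 0.        ,  0.        ,  0.
[... 178 characters left out ...]
.        ]]), 'extrinsics': array([[ 0.95266724, -0.19535542,  0.23294076,  0.31288879],
       [-0.3033444 , -0.55995374,  0.77099545, -0.69664575],
       [-0.02018209, -0.80516338, -0.59270955,  0.67057783],
       [ 0.        ,  0.        ,  0.        ,  1.        ]])}
wrist {'K': array([[294.35575016,   0.        , 254.27388216],
       [  0.        , 294.35575016, 187.52736349],
       [  0.        ,   0.        ,   1.        ]]), 'extrinsics': array([[ 0.37781665, -0.88765717, -0.26328562,  0.32116469],
       [-0.92587875, -0.36276113, -0.10560732, -0.59881682],
       [-0.0017667 ,  0.28367076, -0.95892011,  0.37327954],
       [ 0.        ,  0.        ,  0.        ,  1.        ]])}
```

View pics/scene0.png

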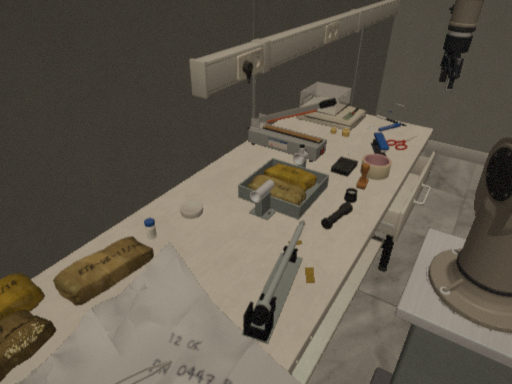

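View pics/side0.png

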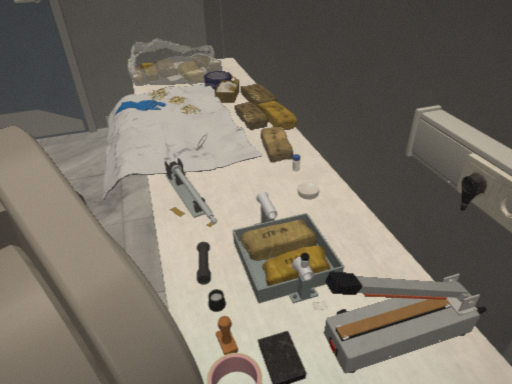

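View pics/wrist0.png

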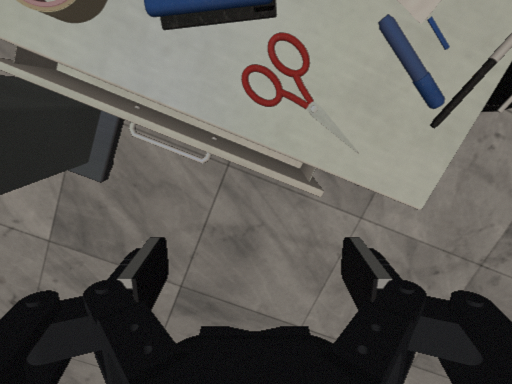

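```bash
cat > h.py <<'E'
import numpy as np, cv2
from station import bot, imaging
from scipy.spatial.transform import Rotation as R
def ray(cal,u,v):
    K=cal["K"];T=cal["extrinsics"]
    d=T[:3,:3]@np.linalg.solve(K,[u,v,1.]); return T[:3,3],d
def onz(cal,u,v,z):
    o,d=ray(cal,u,v); return o+d*(z-o[2])/d[2]
def tri(rays):
    A=np.zeros((3,3));b=np.zeros(3)
    for o,d in rays:
        d=d/np.linalg.norm(d);P=np.eye(3)-np.outer(d,d);A+=P;b+=P@o
    x=np.linalg.solve(A,b)
    return x,[np.linalg.norm(np.cross(x-o,d/np.linalg.norm(d))) for o,d in rays]
def proj(cal,p):
    T=np.linalg.inv(cal["extrinsics"]);c=T[:3,:3]@np.asarray(p)+T[:3,3];u=cal["K"]@c;return u[:2]/u[2]
def toolR():
    w,x,y,z=bot.get_obs()["tool_rot"]; return R.from_quat([x,y,z,w])
E
python3 - <<'E'
from h import *
for n,b in [("scene",(180,140,380,350)),("side",(150,140,350,330))]:
    im=cv2.imread(f"pics/{n}0.png");x0,y0,x1,y1=b
    o=im[y0:y1,x0:x1]; o=cv2.resize(o,None,fx=3 if n=="side" else 2.8,fy=3 if n=="side" else 2.8,interpolation=cv2.INTER_CUBIC)
    o=cv2.convertScaleAbs(o,alpha=1.3)
    cv2.imwrite(f"pics/{n}0z.png",o)
sc=imaging.get_calibration("scene")
print(onz(sc,304,228,.04),onz(sc,262,314,.04)); sd=imaging.get_calibration("side")
print(onz(sd,213,219,.04),onz(sd,172,166,.04))
E
```

```text
[0.40838129 0.07716181 0.04      ] [0.35813622 0.35436963 0.04      ]
[0.42072107 0.06486237 0.04      ] [0.35429519 0.36049461 0.04      ]
```

View pics/scene0z.png

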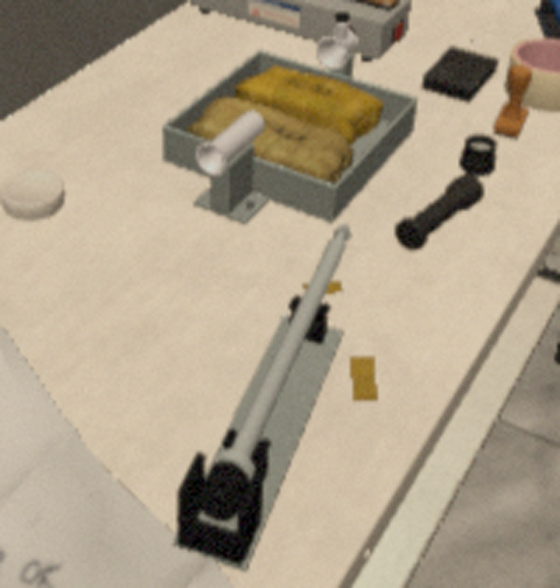

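View pics/side0z.png

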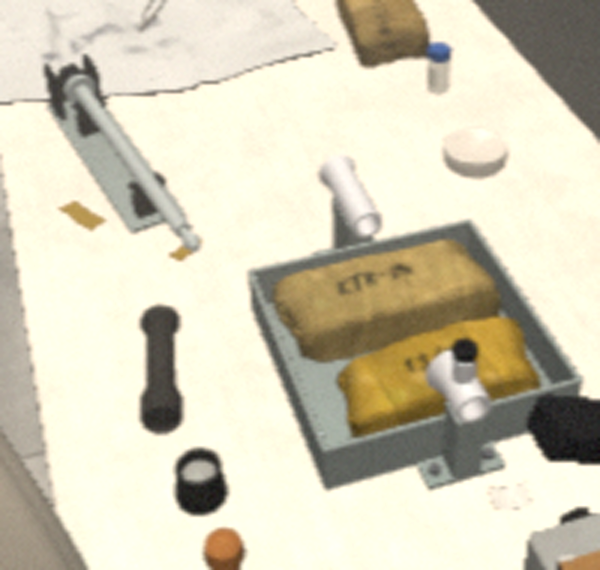

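```bash
python3 - <<'E'
from h import *
sc=imaging.get_calibration("scene");sd=imaging.get_calibration("side")
z=lambda u,v:(u/2.8+180,v/2.8+140)
s=lambda u,v:(u/3+150,v/3+140)
print("nose",tri([ray(sc,*z(343,230)),ray(sd,*s(195,243))]))
print("nose z",onz(sc,*z(343,230),.04),onz(sd,*s(195,243),.04))
print("guide mouth",onz(sc,*z(211,157),.075)); print("guide inner end",onz(sd,*s(369,223),.075))
print("keeper mouth",onz(sc,*z(333,52),.075), "outer",onz(sd,*s(474,403),.075))
print("collar",onz(sd,*s(78,90),.04))
print(toolR().as_matrix())
c=imaging.get_calibration("wrist"); o=bot.get_obs()
Rt=toolR().as_matrix(); print("cam in tool",Rt.T@(c["extrinsics"][:3,3]-o["eef_pos"])); print(Rt.T@c["extrinsics"][:3,:3])
for nm,p in [("torch",(205,262)),("loupe",(216,302)),("stamp",(226,340)),("vial",(296,168)),("tin",(308,190))]: print(nm,onz(sd,*p,.01))
E
```

```text
nose (array([0.42347453, 0.05645447, 0.03882477]), [np.float64(0.0006029391599705485), np.float64(0.0006029391599706584)])
nose z [0.4222002  0.05802094 0.04      ] [0.42386675 0.05536666 0.04      ]
guide mouth [0.55767998 0.06886133 0.075     ]
guide inner end [ 0.55822933 -0.00809227  0.075     ]
keeper mouth [ 0.55842944 -0.1811229   0.075     ] outer [ 0.56114842 -0.21396029  0.075     ]
collar [0.36293854 0.33287292 0.04      ]
[[ 3.77246334e-01 -9.26112734e-01 -6.38000760e-04]
 [-9.26111832e-01 -3.77246859e-01  1.29658037e-03]
 [-1.44146337e-03  1.01729863e-04 -9.99998956e-01]]
cam in tool [ 0.00102939 -0.07153786 -0.14288188]
[[ 9.99999811e-01  6.07465213e-04  9.78257973e-05]
 [-6.10271346e-04  9.58955631e-01  2.83555508e-01]
 [ 7.84395077e-05 -2.83555514e-01  9.58955820e-01]]
torch [ 0.3741215  -0.04825161  0.01      ]
loupe [ 0.37340044 -0.17002459  0.01      ]
stamp [ 0.37201783 -0.26411198  0.01      ]
vial [0.73296269 0.26446499 0.01      ]
tin [0.72032571 0.14033212 0.01      ]
```

```bash
cat >> h.py <<'E'
def pose():
    o=bot.get_obs();return np.array(o["eef_pos"]),toolR()
def Rdown(yaw,tilt=0.):
    # tool x at yaw, z down; tilt about tool x (rad)
    m=np.array([[np.cos(yaw),np.sin(yaw),0],[np.sin(yaw),-np.cos(yaw),0],[0,0,-1]]).T
    # columns: x=(c,s,0), y=z×x=(s,-c,0), z=(0,0,-1)
    m=np.column_stack([[np.cos(yaw),np.sin(yaw),0],[np.sin(yaw),-np.cos(yaw),0],[0,0,-1]])
    return R.from_matrix(m)*R.from_rotvec([tilt,0,0])
def rows(p0,r0,pts,grip):
    out=[]
    for p,r in pts:
        d=r0.inv().apply(np.asarray(p)-p0); w=(r0.inv()*r).as_rotvec(degrees=True)
        out.append([*np.round(d,1).tolist(),*np.round(w,2).tolist(),grip]); p0=np.asarray(p);r0=r
    return out
def line(p1,r1,n,grip,p0=None,r0=None):
    if p0 is None:p0,r0=pose()
    dw=(r0.inv()*r1).as_rotvec()
    pts=[(p0+(np.asarray(p1)-p0)*k/n, r0*R.from_rotvec(dw*k/n)) for k in range(1,n+1)]
    return rows(p0,r0,pts,grip)
def show(rs):
    for i in range(0,len(rs),8): print(rs[i:i+8])
E
python3 - <<'E'
from h import *
p,r=pose(); az0=np.arctan2(p[1],p[0]);r0=np.hypot(p[0],p[1])
n=20;pts=[]
y0=np.deg2rad(-67.8)
for k in range(1,n+1):
    s=k/n;a=az0+(np.arctan2(.2,.45)-az0)*s
    rr=r0+(.4925-r0)*min(1,s*1.3);z=p[2]+(.29-p[2])*min(1,s*2)
    pts.append(([rr*np.cos(a),rr*np.sin(a),z],Rdown(y0+(np.deg2rad(5)-y0)*s)))
show(rows(p,r,pts,-1))
E
```

```text
[[-0.0, -0.1, -0.0, 0.0, 0.08, -3.68, -1], [-0.0, -0.1, -0.0, 0.0, 0.0, -3.64, -1], [-0.0, -0.1, -0.0, 0.0, 0.0, -3.64, -1], [-0.0, -0.0, -0.0, 0.0, 0.0, -3.64, -1], [-0.0, -0.0, -0.0, 0.0, 0.0, -3.64, -1], [-0.0, -0.0, -0.0, 0.0, 0.0, -3.64, -1], [-0.0, -0.0, -0.0, 0.0, 0.0, -3.64, -1], [-0.0, -0.0, -0.0, 0.0, 0.0, -3.64, -1]]
[[-0.0, -0.0, -0.0, 0.0, 0.0, -3.64, -1], [-0.0, -0.0, -0.0, 0.0, 0.0, -3.64, -1], [-0.0, -0.0, 0.0, 0.0, 0.0, -3.64, -1], [-0.0, -0.0, 0.0, 0.0, 0.0, -3.64, -1], [-0.0, -0.0, 0.0, 0.0, 0.0, -3.64, -1], [-0.0, -0.0, 0.0, 0.0, 0.0, -3.64, -1], [-0.0, -0.0, 0.0, 0.0, 0.0, -3.64, -1], [-0.0, -0.0, 0.0, 0.0, 0.0, -3.64, -1]]
[[-0.0, -0.0, 0.0, 0.0, 0.0, -3.64, -1], [-0.0, -0.0, 0.0, 0.0, 0.0, -3.64, -1], [-0.0, -0.0, 0.0, 0.0, 0.0, -3.64, -1], [-0.0, -0.0, 0.0, 0.0, 0.0, -3.64, -1]]
```

```bash
sed -i 's/np.round(d,1)/np.round(d*1000,1)/' h.py
python3 - <<'E'
from h import *
p,r=pose(); az0=np.arctan2(p[1],p[0]);r0=np.hypot(p[0],p[1])
n=16;pts=[]
y0=np.deg2rad(-67.8)
for k in range(1,n+1):
    s=k/n;a=az0+(np.arctan2(.2,.45)-az0)*s
    rr=r0+(.4925-r0)*min(1,s*1.3);z=p[2]+(.29-p[2])*min(1,s*2)
    pts.append(([rr*np.cos(a),rr*np.sin(a),z],Rdown(y0+(np.deg2rad(5)-y0)*s)))
show(rows(p,r,pts,-1))
E
```

```text
[[-18.1, -66.0, -7.4, 0.0, 0.08, -4.59, -1], [-19.3, -64.1, -7.4, 0.0, 0.0, -4.55, -1], [-20.5, -62.2, -7.4, 0.0, 0.0, -4.55, -1], [-21.6, -60.3, -7.4, 0.0, 0.0, -4.55, -1], [-22.7, -58.4, -7.4, 0.0, 0.0, -4.55, -1], [-23.7, -56.4, -7.4, 0.0, 0.0, -4.55, -1], [-24.6, -54.5, -7.4, 0.0, 0.0, -4.55, -1], [-25.4, -52.5, -7.4, 0.0, 0.0, -4.55, -1]]
[[-26.2, -50.5, 0.0, 0.0, 0.0, -4.55, -1], [-26.9, -48.5, 0.0, 0.0, 0.0, -4.55, -1], [-27.5, -46.5, 0.0, 0.0, 0.0, -4.55, -1], [-28.0, -44.5, 0.0, 0.0, 0.0, -4.55, -1], [-18.9, -46.0, 0.0, 0.0, 0.0, -4.55, -1], [-15.5, -46.8, 0.0, 0.0, 0.0, -4.55, -1], [-16.4, -46.5, 0.0, 0.0, 0.0, -4.55, -1], [-17.4, -46.1, 0.0, 0.0, 0.0, -4.55, -1]]
```

apply_moves(
  increments=[
    [-8,-35,-10,0,0,-3,-1],
    [-14,-55,-9,0,0,-4.5,-1],
    [-17,-55,-9,0,0,-4.5,-1],
    [-19,-55,-9,0,0,-4.5,-1],
    [-20,-55,-9,0,0,-4.5,-1],
    [-22,-55,-7,0,0,-4.5,-1],
    [-22,-54,-5,0,0,-4.5,-1],
    [-22,-53,-2,0,0,-4.5,-1],
  ],
)

```text
t: 1.15
eef_pos: [0.494, -0.2584, 0.2889]
tool_rot: [-0.001, 0.959, -0.283, -0.003]
contact_force: [0.9, -0.8, 0.3]
gripper_width: 1.0
```

```bash
python3 - <<'E'
from h import *
show(line([.45,.2,.29],Rdown(np.deg2rad(5)),10,-1))
E
```

```text
[[-28.5, -36.1, 0.0, -0.01, 0.03, -3.78, -1], [-26.1, -37.9, 0.0, -0.01, 0.03, -3.78, -1], [-23.5, -39.6, -0.0, -0.01, 0.03, -3.78, -1], [-20.9, -41.0, -0.0, -0.01, 0.03, -3.78, -1], [-18.1, -42.3, -0.0, -0.01, 0.03, -3.78, -1], [-15.3, -43.4, -0.1, -0.01, 0.03, -3.78, -1], [-12.4, -44.4, -0.1, -0.01, 0.03, -3.78, -1], [-9.4, -45.1, -0.1, -0.01, 0.03, -3.78, -1]]
[[-6.4, -45.6, -0.1, -0.01, 0.03, -3.78, -1], [-3.4, -45.9, -0.1, -0.01, 0.03, -3.78, -1]]
```

apply_moves(
  increments=[
    [-33,-46,0,0,0,-4.7,-1],
    [-29,-49,0,0,0,-4.7,-1],
    [-25,-52,0,0,0,-4.7,-1],
    [-20,-54,0,0,0,-4.7,-1],
    [-16,-56,0,0,0,-4.7,-1],
    [-12,-56,0,0,0,-4.7,-1],
    [-8,-56,0,0,0,-4.7,-1],
    [-4,-54,0,0,0,-4.7,-1],
  ],
)

```text
t: 2.15
eef_pos: [0.4657, 0.2107, 0.29]
tool_rot: [-0.001, 0.999, 0.053, -0.001]
contact_force: [1.0, -0.5, -0.6]
gripper_width: 0.995
```

```bash
python3 - <<'E'
from h import *
import pickle
o=bot.get_obs();c=imaging.get_calibration("wrist");im=imaging.read_camera("wrist");o2=bot.get_obs();c2=imaging.get_calibration("wrist")
print(o["t"],o["eef_pos"],np.abs(o["joint_vel"]).max(),c["extrinsics"][:3,3],c2["extrinsics"][:3,3])
o=bot.get_obs();c=imaging.get_calibration("wrist");im=imaging.read_camera("wrist")
pickle.dump(c,open("w1.pkl","wb"));cv2.imwrite("pics/w1.png",im[:,:,::-1]);print(bot.get_obs()["t"])
cv2.imwrite("pics/w1z.png",cv2.resize(im[:,:,::-1],(800,600),interpolation=cv2.INTER_CUBIC))
E
```

```text
2.15 [0.46566686 0.21070868 0.29001237] 0.630844163723704 [0.4581776  0.2811085  0.43300318] [0.45492793 0.28878153 0.4340496 ]
2.25
```

View pics/w1z.png

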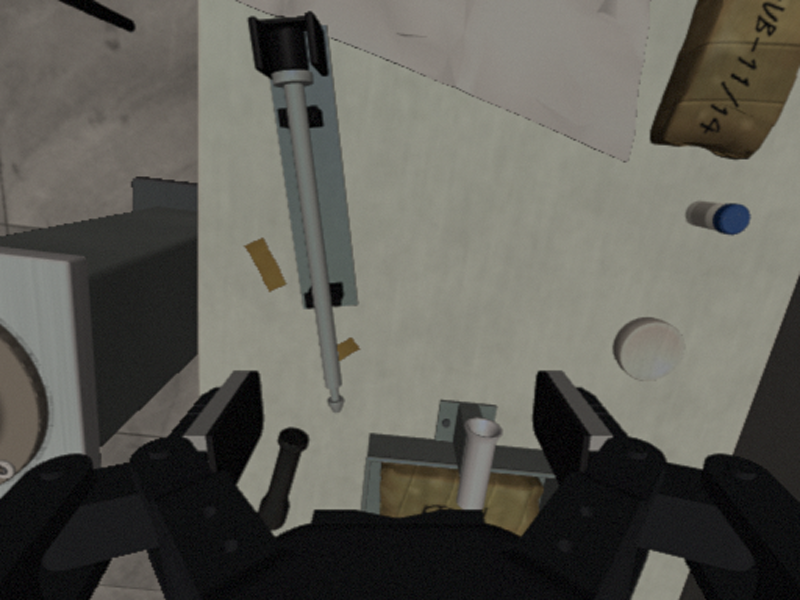

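```bash
python3 - <<'E'
from h import *
im=cv2.imread("pics/w1.png")
a=cv2.resize(im[0:130,150:230],None,fx=4.5,fy=4.5,interpolation=cv2.INTER_CUBIC)
b=cv2.resize(im[210:340,180:360],None,fx=4,fy=4,interpolation=cv2.INTER_CUBIC)
h=max(a.shape[0],b.shape[0]);print(a.shape,b.shape)
cv2.imwrite("pics/w1a.png",cv2.convertScaleAbs(a,alpha=1.5));cv2.imwrite("pics/w1b.png",cv2.convertScaleAbs(b,alpha=1.5))
E
```

```text
(585, 360, 3) (520, 720, 3)
```

View pics/w1a.png

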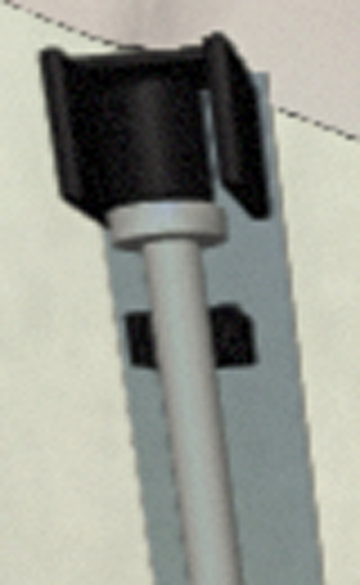

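View pics/w1b.png

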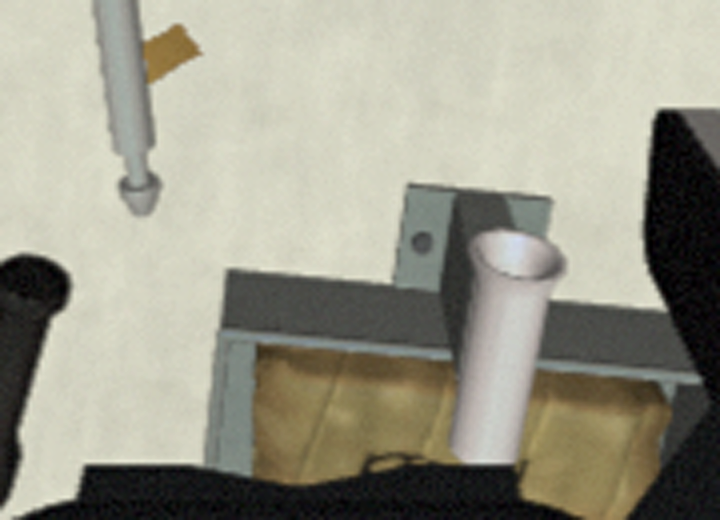

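```bash
python3 - <<'E'
from h import *
import pickle
c=pickle.load(open("w1.pkl","rb"));b=lambda u,v:(u/4+180,v/4+210);a=lambda u,v:(u/4.5+150,v/4.5)
n=onz(c,*b(140,213),.04);col=onz(c,*a(170,232),.04);m=onz(c,*b(131,140),.04);a1=onz(c,*a(215,520),.04);a2=onz(c,*a(172,255),.04)
print("nose",n,"col",col,np.linalg.norm(n-col));print(m,a1,a2)
P=np.array([m,a1,a2,n]);f=np.polyfit(P[:,1],P[:,0],1);print("slope",f,P[:,0]-np.polyval(f,P[:,1]))
print("guide mouth",onz(c,*b(517,256),.075), "tube far",onz(c,*b(488,455),.088),"near top",onz(c,*b(510,300),.088))
ctr=onz(c,*b(517,256),.075)
sc=imaging.get_calibration("scene");print(tri([ray(c,*b(517,256)),ray(sc,211/2.8+180,157/2.8+140)]))
E
```

```text
nose [0.4232371  0.05140421 0.04      ] col [0.36592459 0.33919871 0.04      ] 0.29344573025003945
[0.41744902 0.08119871 0.04      ] [0.3832046  0.26419374 0.04      ] [0.36679963 0.33346225 0.04      ]
slope [-0.19675059  0.4335923 ] [-0.00016739  0.00159257 -0.00118378 -0.0002414 ]
guide mouth [0.55714464 0.07143659 0.075     ] tube far [ 0.55686269 -0.00063047  0.088     ] near top [0.55397083 0.06234783 0.088     ]
(array([0.5559751 , 0.07261274, 0.07761346]), [np.float64(0.0005788600658416163), np.float64(0.0005788600658415485)])
```

```bash
python3 - <<'E'
from h import *
sd=imaging.get_calibration("side");sc=imaging.get_calibration("scene")
C=[onz(sd,u/3+150,v/3+140,.043) for u,v in [(252,270),(470,222),(578,382),(328,487)]]
for p in C: print(p)
C=np.array(C)
for i,j in [(3,0),(2,1)]: d=C[j]-C[i];print("yaw of +y axis",np.arctan2(-d[0],d[1]),np.linalg.norm(d))
for i,j in [(0,1),(3,2)]: d=C[j]-C[i];print(np.arctan2(d[1],d[0]),np.linalg.norm(d))
C=np.array([onz(sc,u/2.8+180,v/2.8+140,.043) for u,v in [(335,188),(164,129),(264,54),(415,100)]]);print(C)
for i,j in [(3,0),(2,1)]: d=C[j]-C[i];print("yaw of +y axis",np.arctan2(-d[0],d[1]),np.linalg.norm(d))
for i,j in [(0,1),(3,2)]: d=C[j]-C[i];print(np.arctan2(d[1],d[0]),np.linalg.norm(d))
E
```

```text
[0.4603029 0.0027428 0.043    ]
[0.65389071 0.0018103  0.043     ]
[ 0.65421707 -0.19370306  0.043     ]
[ 0.45270023 -0.22485201  0.043     ]
yaw of +y axis -0.03339199897798086 0.22772174917792207
yaw of +y axis 0.0016692631796883242 0.19551363448469986
-0.004816873176555133 0.19359004933003143
0.15335872763319425 0.20391001200167014
[[ 0.45647592  0.00750585  0.043     ]
 [ 0.65147992  0.0120063   0.043     ]
 [ 0.64847456 -0.18632797  0.043     ]
 [ 0.45931034 -0.18773346  0.043     ]]
yaw of +y axis 0.014516653615956663 0.1952598813142353
yaw of +y axis -0.015151822696492909 0.1983570422143608
0.023074682547812485 0.1950559218831287
0.007429854072540328 0.18916944136952846
```

```bash
python3 - <<'E'
from h import *
print(pose()[0])
t=np.deg2rad(11.1)
show(line([.3858,.2437,.12],Rdown(t),7,-1))
E
```

```text
[0.46389758 0.21598064 0.29040218]
[[-10.6, -5.1, 24.4, -0.05, 0.02, -0.65, -1], [-10.5, -5.2, 24.4, -0.05, 0.02, -0.65, -1], [-10.5, -5.3, 24.4, -0.05, 0.02, -0.65, -1], [-10.4, -5.5, 24.4, -0.05, 0.02, -0.65, -1], [-10.4, -5.6, 24.4, -0.05, 0.02, -0.65, -1], [-10.3, -5.8, 24.4, -0.05, 0.02, -0.65, -1], [-10.2, -5.9, 24.4, -0.05, 0.02, -0.65, -1]]
```

apply_moves(
  increments=[
    [-10.5,-5.4,24.3,0,0,-0.6,-1],
    [-10.5,-5.4,24.3,0,0,-0.7,-1],
    [-10.5,-5.4,24.3,0,0,-0.7,-1],
    [-10.5,-5.5,24.3,0,0,-0.7,-1],
    [-10.3,-5.6,24.3,0,0,-0.7,-1],
    [-10.3,-5.7,24.3,0,0,-0.6,-1],
    [-10.2,-5.8,24.3,0,0,-0.6,-1],
    [0,0,0,0,0,0,-1],
  ],
)

```text
t: 3.25
eef_pos: [0.3837, 0.2419, 0.1151]
tool_rot: [-0.002, 0.995, 0.097, -0.002]
contact_force: [-0.2, 0.6, -0.5]
gripper_width: 1.0
```

```bash
cat > snap.py <<'E'
import sys,pickle
from h import *
n,cam=sys.argv[1],sys.argv[2]
c=imaging.get_calibration(cam);im=imaging.read_camera(cam)
pickle.dump(c,open(n+".pkl","wb"));cv2.imwrite(f"pics/{n}.png",im[:,:,::-1])
cv2.imwrite(f"pics/{n}z.png",cv2.convertScaleAbs(cv2.resize(im[:,:,::-1],(800,600),interpolation=cv2.INTER_CUBIC),alpha=1.4))
o=bot.get_obs();print(o["t"],o["eef_pos"],toolR().as_matrix().round(4).tolist(),o["contact_force"].round(1),o["gripper_width"])
E
python3 snap.py w2 wrist
```

```text
3.3 [0.38502351 0.24236576 0.11606946] [[0.9814, 0.1921, -0.0018], [0.1921, -0.9814, 0.0044], [-0.0009, -0.0047, -1.0]] [0.3 0.2 0.2] 1.0007370281261763
```

View pics/w2z.png

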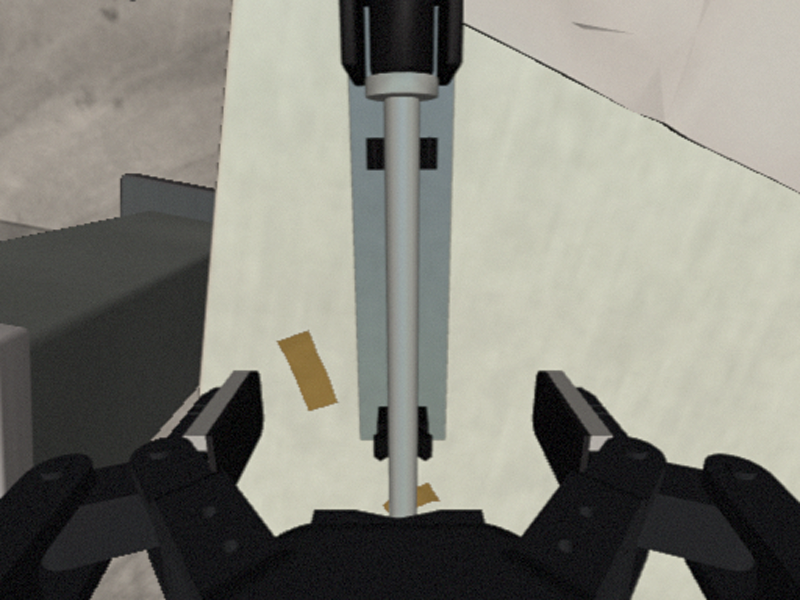

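```bash
python3 - <<'E'
from h import *
import pickle
c=pickle.load(open("w2.pkl","rb"));s=.64
im=cv2.imread("pics/w2.png");g=cv2.cvtColor(im,cv2.COLOR_BGR2HSV)
pts=[]
for v in list(range(70,85))+list(range(120,250,5)):
    row=im[v].astype(float).mean(1); 
    gr=np.diff(row)
    l=234+np.argmax(np.abs(gr[234:254]));r=258+np.argmax(np.abs(gr[258:276]))
    pts.append(((l+r)/2+.5,v,r-l))
P=np.array([onz(c,u,v,.04) for u,v,_ in pts]);print(np.median([p[2] for p in pts]))
f=np.polyfit(P[:,1],P[:,0],1)
for _ in range(3):
    k=np.abs(P[:,0]-np.polyval(f,P[:,1]))<.002;f=np.polyfit(P[k,1],P[k,0],1)
print(f,k.sum(),len(P),P[:,1].min(),P[:,1].max(),"x at .2437",np.polyval(f,.2437),"yaw deg",np.degrees(np.arctan(-f[0])))
col=onz(c,402*s,99*s,.04);print("collar",col)
d=np.array([f[0],1]);d/=np.linalg.norm(d);print("bal from collar",col[:2]-.096*d)
E
```

```text
21.0
[-0.20416727  0.43478829] 41 41 0.20100376429486816 0.331948845008659 x at .2437 0.38503272796718413 yaw deg 11.539331222378808
collar [0.36664475 0.33622987 0.04      ]
bal from collar [0.38584864 0.24217026]
```

apply_moves(
  increments=[
    [0,0,16,0,0,-0.3,-1],
    [0,0,18,0,0,0,-1],
    [0,0,18,0,0,0,-1],
    [0,0,18,0,0,0,-1],
    [0,0,14,0,0,0,-1],
    [0,0,8,0,0,0,-1],
    [0,0,1,0,0,0,-1],
    [0,0,0,0,0,0,-1],
  ],
)

```text
t: 4.3
eef_pos: [0.392, 0.2431, 0.0215]
tool_rot: [-0.004, 0.995, 0.096, 0.004]
contact_force: [0.3, 0.3, 0.0]
gripper_width: 1.0
```

```bash
python3 - <<'E'
from h import *
o=bot.get_obs();print(o["eef_pos"],toolR().as_matrix().round(4).tolist(),o["contact_force"])
E
```

```text
[0.39202049 0.24313968 0.02151329] [[0.9815, 0.1913, 0.007], [0.1912, -0.9815, 0.008], [0.0084, -0.0065, -0.9999]] [0.27522045 0.30476522 0.03233491]
```

```bash
python3 - <<'E'
from h import *
print(bot.get_obs()["q"]);show(line([.3852,.2427,.0215],Rdown(np.deg2rad(11.45)),2,-1))
E
```

```text
[-0.23833666  0.52027739 -0.54210718  2.18449695  0.51094735  0.54877203
 -0.97081647]
[[-3.4, -0.4, -0.0, -0.19, -0.24, -0.21, -1], [-3.4, -0.4, -0.0, -0.19, -0.24, -0.21, -1]]
```

apply_moves(
  increments=[
    [-3.4,-0.4,0,-0.2,-0.2,-0.2,-1],
    [-3.4,-0.4,0,-0.2,-0.2,-0.2,-1],
    [0,0,0,0,0,0,-1],
    [0,0,0,0,0,0,-1],
    [0,0,0,0,0,0,-1],
    [0,0,0,0,0,0,-1],
    [0,0,0,0,0,0,-1],
    [0,0,0,0,0,0,-1],
  ],
)

```text
t: 5.3
eef_pos: [0.3854, 0.243, 0.0226]
tool_rot: [-0.0, 0.995, 0.1, 0.002]
contact_force: [0.1, 0.2, -0.5]
gripper_width: 0.999
```

```bash
cat > st.py <<'E'
from h import *
o=bot.get_obs();m=toolR().as_matrix()
print(round(o["t"],2),o["eef_pos"].round(4),"yaw",np.degrees(np.arctan2(m[1,0],m[0,0])).round(2),"x tilt",m[2,0].round(4),"y tilt",m[2,1].round(4),o["contact_force"].round(1),o["torque"].round(2),round(o["gripper_width"],3),"v",np.abs(o["joint_vel"]).max().round(3))
E
python3 st.py
```

```text
5.3 [0.3854 0.243  0.0226] yaw 11.44 x tilt 0.0032 y tilt 0.0003 [ 0.1  0.2 -0.5] [ 0.04 -0.04 -0.  ] 0.999 v 0.001
```

apply_moves(
  increments=[
    [0,0,0,0,0,0,1],
    [0,0,0,0,0,0,1],
    [0,0,0,0,0,0,1],
    [0,0,0,0,0,0,1],
    [0,0,0,0,0,0,1],
    [0,0,0,0,0,0,1],
    [0,0,0,0,0,0,1],
    [0,0,0,0,0,0,1],
  ],
  grip_force=100,
)

```text
t: 6.3
eef_pos: [0.3853, 0.2429, 0.0229]
tool_rot: [0.0, 0.995, 0.1, 0.002]
contact_force: [-0.2, -0.8, 1.9]
gripper_width: 0.155
```

```bash
python3 st.py
```

```text
6.3 [0.3853 0.2429 0.0229] yaw 11.44 x tilt 0.0031 y tilt 0.0007 [-0.2 -0.8  1.9] [-0.07  0.06  0.02] 0.155 v 0.002
```

apply_moves(
  increments=[
    [0,0,-5,0,0,0,1],
    [0,0,-10,0,0,0,1],
    [0,0,-15,0,0,0,1],
    [0,0,-20,0,0,0,1],
    [0,0,-20,0,0,0,1],
    [0,0,-15,0,0,0,1],
    [0,0,-5,0,0,0,1],
    [0,0,0,0,0,0,1],
  ],
)

```text
t: 7.3
eef_pos: [0.3843, 0.242, 0.1188]
tool_rot: [0.001, 0.995, 0.1, 0.001]
contact_force: [-1.3, -0.2, -3.4]
gripper_width: 0.153
```

```bash
python3 st.py; python3 snap.py w3 wrist; python3 snap.py s3 scene; python3 snap.py d3 side
```

```text
7.3 [0.3843 0.242  0.1188] yaw 11.45 x tilt 0.0025 y tilt 0.0015 [-1.3 -0.2 -3.4] [-0.04  0.02  0.03] 0.153 v 0.005
7.35 [0.38409599 0.24195583 0.11853507] [[0.9801, 0.1986, 0.0023], [0.1986, -0.9801, -0.0012], [0.002, 0.0016, -1.0]] [-0.6  0.2 -3.6] 0.15298995596935575
7.4 [0.38389504 0.24189902 0.11820959] [[0.98, 0.1988, 0.0017], [0.1988, -0.98, -0.0014], [0.0014, 0.0017, -1.0]] [ 0.3 -0.2 -3.4] 0.1532257018394512
7.45 [0.3837555  0.24185293 0.11801769] [[0.98, 0.1989, 0.0013], [0.1989, -0.98, -0.0016], [0.0009, 0.0018, -1.0]] [ 0.4 -0.  -2.3] 0.15020664994154947
```

View pics/w3z.png

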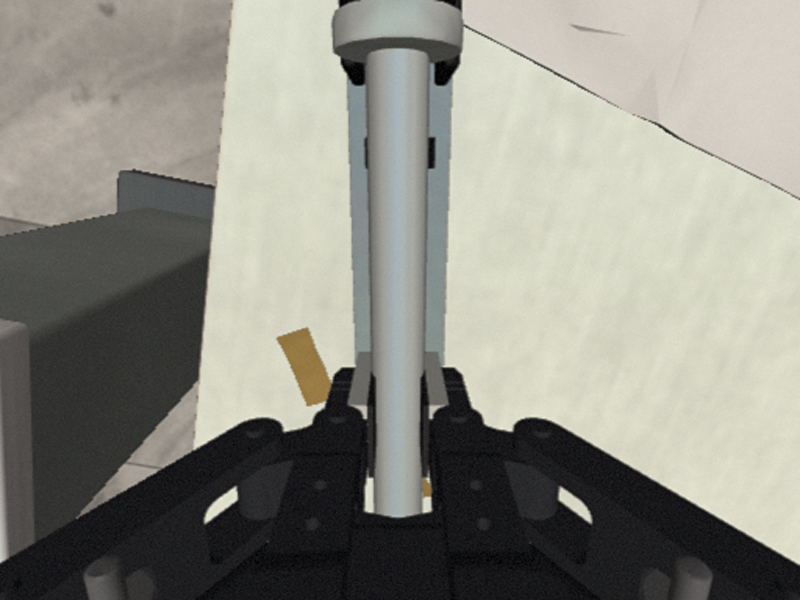

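View pics/s3z.png

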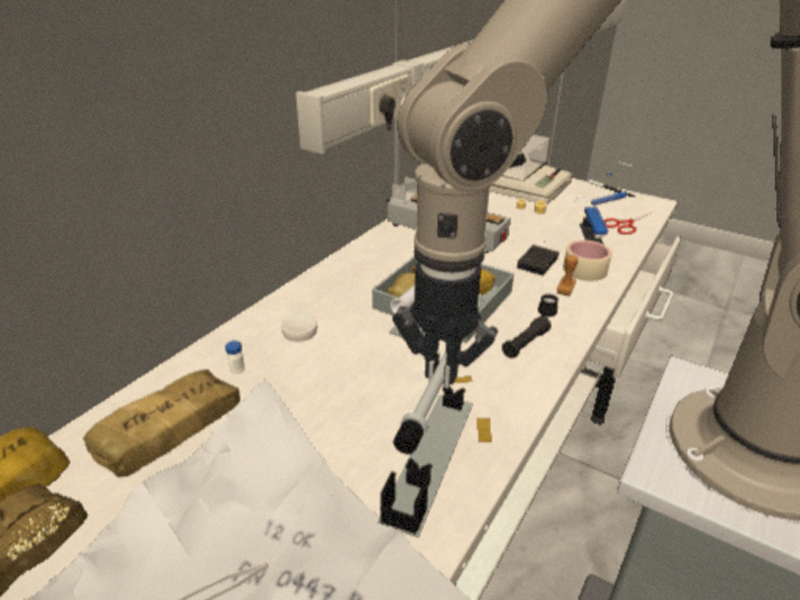

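View pics/d3z.png

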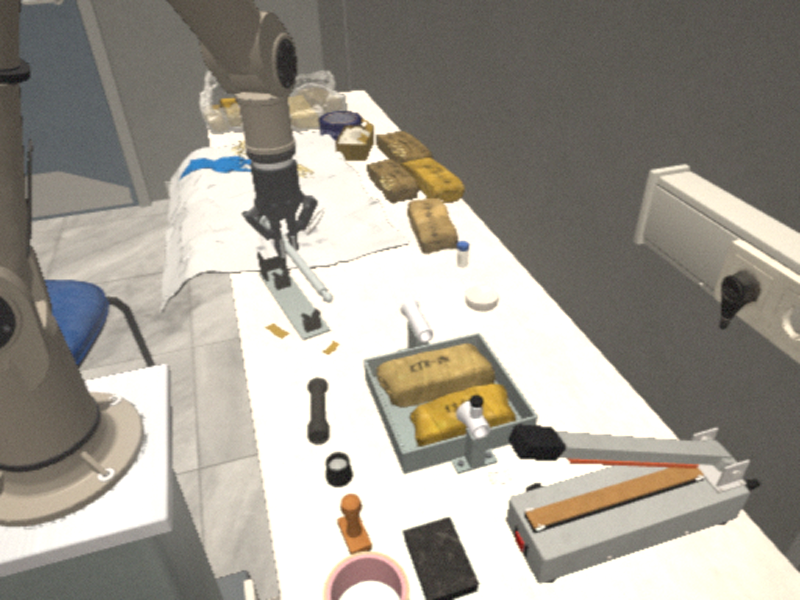

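```bash
python3 - <<'E'
from h import *
im=cv2.imread("pics/d3.png")
a=cv2.resize(im[140:220,150:250],None,fx=7,fy=7,interpolation=cv2.INTER_CUBIC);cv2.imwrite("pics/d3a.png",a)
sd=imaging.get_calibration("side");m=toolR().as_matrix();p=pose()[0]
d=-m[:,1]
ax=p+[0,0,.0171]
for s in (-.194,-.177): 
  for t in (-.05,0,.05):
    q=ax+s*d+[0,0,s*t]; u=proj(sd,q);print(s,t,q.round(4),u,(u-[150,140])*7)
E
```

```text
-0.194 -0.05 [0.4223 0.0517 0.1452] [210.88358629 188.25367375] [426.18510405 337.77571626]
-0.194 0 [0.4223 0.0517 0.1355] [211.2595823  191.55776431] [428.8170761  360.90435016]
-0.194 0.05 [0.4223 0.0517 0.1258] [211.63090639 194.82080009] [431.41634475 383.74560064]
-0.177 -0.05 [0.419  0.0684 0.1443] [208.10318073 185.05655113] [406.72226514 315.39585788]
-0.177 0 [0.419  0.0684 0.1354] [208.45743583 188.05003781] [409.20205084 336.35026466]
-0.177 0.05 [0.419  0.0684 0.1266] [208.80772448 191.01000761] [411.65407137 357.07005326]
```

View pics/d3a.png

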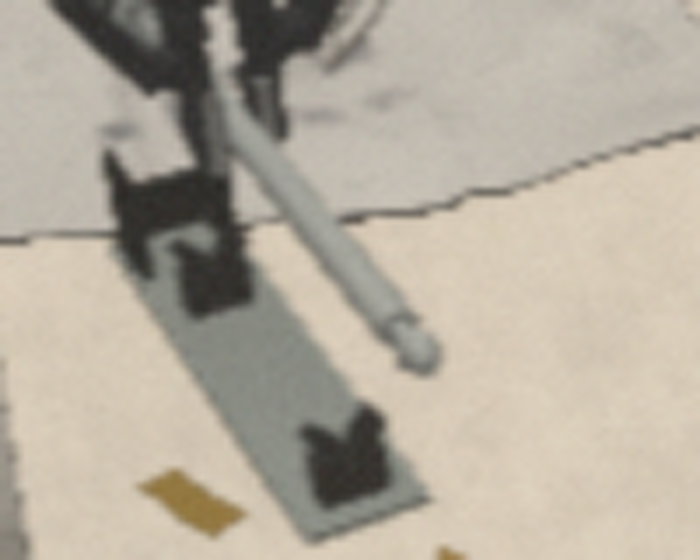

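```bash
python3 - <<'E'
from h import *
sd=imaging.get_calibration("side")
for u,v in [(410,205),(425,248),(457,240),(445,200)]: print(onz(sd,u*.64,v*.64,.03))
show(line([.5568,.305,.11],Rdown(np.deg2rad(0.3)),8,1))
E
```

```text
[0.70001918 0.50844441 0.03      ]
[0.66851802 0.31316665 0.03      ]
[0.74291643 0.32141256 0.03      ]
[0.78582462 0.50472988 0.03      ]
[[22.8, -3.4, 1.0, 0.01, -0.01, 1.4, 1], [22.7, -4.0, 1.0, 0.01, -0.01, 1.4, 1], [22.6, -4.5, 1.0, 0.01, -0.01, 1.4, 1], [22.5, -5.1, 1.0, 0.01, -0.01, 1.4, 1], [22.3, -5.6, 1.0, 0.01, -0.01, 1.4, 1], [22.2, -6.2, 1.0, 0.01, -0.01, 1.4, 1], [22.0, -6.7, 1.0, 0.01, -0.01, 1.4, 1], [21.9, -7.2, 1.0, 0.01, -0.01, 1.4, 1]]
```

apply_moves(
  increments=[
    [15,-3,0,0,0,1,1],
    [24,-4,0,0,0,1.5,1],
    [26,-5,0,0,0,1.6,1],
    [26,-6,0,0,0,1.6,1],
    [26,-7,0,0,0,1.6,1],
    [26,-7,0,0,0,1.6,1],
    [20,-7,0,0,0,1.4,1],
    [12,-4,0,0,0,0.8,1],
  ],
)

```text
t: 8.45
eef_pos: [0.563, 0.3064, 0.1115]
tool_rot: [0.003, 1.0, -0.003, -0.002]
contact_force: [-0.3, -0.6, -3.6]
gripper_width: 0.152
```

```bash
python3 st.py;python3 - <<'E'
from h import *
show(line([.5568,.305,.0579],Rdown(np.deg2rad(0.3)),6,1))
E
```

```text
8.45 [0.563  0.3064 0.1115] yaw -0.35 x tilt -0.0035 y tilt 0.0051 [-0.3 -0.6 -3.6] [ 0.05 -0.04 -0.03] 0.152 v 0.256
[[-1.0, 0.2, 8.9, 0.05, 0.03, -0.11, 1], [-1.0, 0.2, 8.9, 0.05, 0.03, -0.11, 1], [-1.0, 0.2, 8.9, 0.05, 0.03, -0.11, 1], [-1.0, 0.2, 8.9, 0.05, 0.03, -0.11, 1], [-1.0, 0.2, 8.9, 0.05, 0.03, -0.11, 1], [-1.0, 0.2, 8.9, 0.05, 0.03, -0.11, 1]]
```

apply_moves(
  increments=[
    [-1,0,6,0,0,0,1],
    [-1.5,0,9,0.1,0,-0.2,1],
    [-1.5,0,9,0.1,0,-0.2,1],
    [-1.5,0,9,0,0,-0.2,1],
    [-1,0,9,0,0,0,1],
    [-1,0,7,0,0,0,1],
    [0,0,3,0,0,0,1],
    [0,0,0,0,0,0,1],
  ],
)

```text
t: 9.45
eef_pos: [0.5526, 0.3052, 0.0541]
tool_rot: [0.002, 1.0, 0.003, -0.003]
contact_force: [0.0, 0.3, -2.1]
gripper_width: 0.154
```

```bash
python3 st.py;python3 - <<'E'
from h import *
show(line([.5568,.305,.0579],Rdown(np.deg2rad(0.3)),3,1))
E
python3 snap.py d4 side; python3 snap.py s4 scene
python3 - <<'E'
import cv2
im=cv2.imread("pics/d4.png");cv2.imwrite("pics/d4a.png",cv2.resize(im[150:300,200:350],None,fx=4,fy=4,interpolation=cv2.INTER_CUBIC))
im=cv2.imread("pics/s4.png");cv2.imwrite("pics/s4a.png",cv2.resize(im[130:280,200:350],None,fx=4,fy=4,interpolation=cv2.INTER_CUBIC))
E
```

```text
9.45 [0.5526 0.3052 0.0541] yaw 0.35 x tilt -0.0069 y tilt 0.0037 [ 0.   0.3 -2.1] [-0.   -0.06  0.01] 0.154 v 0.003
[[1.4, 0.1, -1.3, 0.07, 0.13, 0.02, 1], [1.4, 0.1, -1.3, 0.07, 0.13, 0.02, 1], [1.4, 0.1, -1.3, 0.07, 0.13, 0.02, 1]]
9.5 [0.55267072 0.30523704 0.05425461] [[1.0, 0.0061, -0.0068], [0.0061, -1.0, -0.0036], [-0.0068, 0.0036, -1.0]] [-0.6  0.5 -3.4] 0.15215571637961603
9.55 [0.55277217 0.30534297 0.05447377] [[1.0, 0.0061, -0.0065], [0.0061, -1.0, -0.0034], [-0.0065, 0.0033, -1.0]] [-0.2 -0.7 -2.3] 0.15390908053369348
```

View pics/d4a.png

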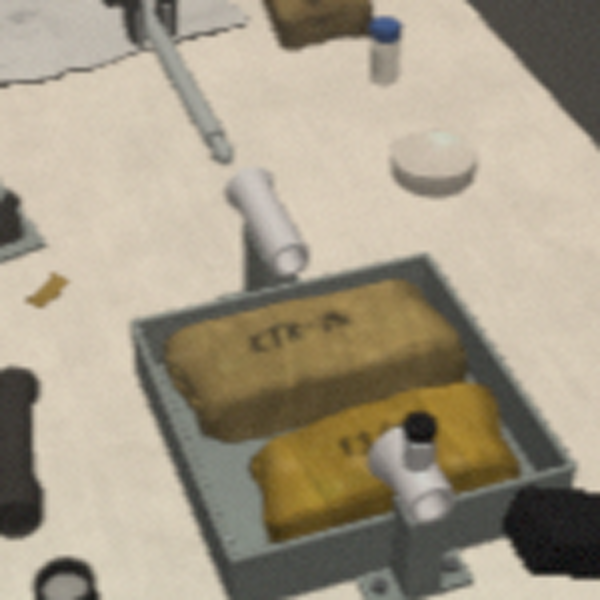

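View pics/s4a.png

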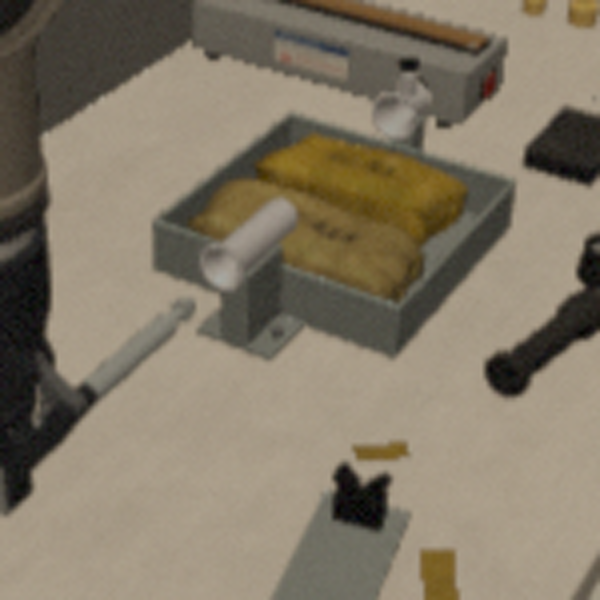

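apply_moves(
  increments=[
    [1.5,4,-1.2,0,0.1,0,1],
    [1.4,5,-1.2,0.1,0.1,0,1],
    [1.2,5,-1,0.1,0.1,0,1],
    [0,5,0,0,0,0,1],
    [0,3,0,0,0,0,1],
    [0,0,0,0,0,0,1],
    [0,0,0,0,0,0,1],
    [0,0,0,0,0,0,1],
  ],
)

```text
t: 10.55
eef_pos: [0.5581, 0.2816, 0.059]
tool_rot: [-0.0, 1.0, 0.003, 0.0]
contact_force: [-0.7, -0.5, -3.3]
gripper_width: 0.15
```

```bash
python3 st.py
python3 snap.py d5 side; python3 snap.py s5 scene; python3 snap.py w5 wrist
python3 - <<'E'
from h import *
im=cv2.imread("pics/d5.png");cv2.imwrite("pics/d5a.png",cv2.resize(im[160:240,225:305],None,fx=8,fy=8,interpolation=cv2.INTER_CUBIC)[:600])
im=cv2.imread("pics/s5.png");cv2.imwrite("pics/s5a.png",cv2.resize(im[165:240,220:300],None,fx=8,fy=8,interpolation=cv2.INTER_CUBIC))
sd=imaging.get_calibration("side");sc=imaging.get_calibration("scene");p=pose()[0];m=toolR().as_matrix();d=-m[:,1]
for s in (-.194,-.177,-.12): 
    q=p-.0171*m[:,2]+s*d
    print(s,q,"side",(proj(sd,q)-[225,160])*8,"scene",(proj(sc,q)-[220,165])*8)
for q in [(.557,.071,.075),(.5575,-.009,.075)]: print(q,(proj(sd,q)-[225,160])*8,"scene",(proj(sc,q)-[220,165])*8)
E
```

```text
10.55 [0.5581 0.2816 0.059 ] yaw 0.3 x tilt 0.0006 y tilt -0.0008 [-0.7 -0.5 -3.3] [ 0.    0.02 -0.01] 0.15 v 0.003
10.6 [0.5581004  0.28162824 0.05904642] [[1.0, 0.0053, 0.0006], [0.0053, -1.0, 0.0009], [0.0007, -0.0009, -1.0]] [-0.  -0.1 -4.4] 0.15191642993854265
10.65 [0.55812005 0.2816714  0.05907175] [[1.0, 0.0053, 0.0007], [0.0053, -1.0, 0.0009], [0.0007, -0.0009, -1.0]] [-0.4  0.3 -3.4] 0.1535713657015212
10.7 [0.55809223 0.28160079 0.05905754] [[1.0, 0.0053, 0.0006], [0.0053, -1.0, 0.0009], [0.0006, -0.0009, -1.0]] [ 1.3  1.  -4.1] 0.15249360690968133
-0.194 [0.55910248 0.08758895 0.07599253] side [289.92914186 258.74686045] scene [247.74640466 271.53452073]
-0.177 [0.55901299 0.10458871 0.07600699] side [273.93452222 230.65432333] scene [218.63037302 296.58852094]
-0.12 [0.55871295 0.1615879  0.07605547] side [223.15505061 141.46657001] scene [115.34668096 385.46291408]
(0.557, 0.071, 0.075) [299.60496434 290.59235509] scene [281.05812865 252.24999993]
(0.5575, -0.009, 0.075) [382.74179938 436.93030391] scene [405.34146421 144.38974426]
```

View pics/d5a.png

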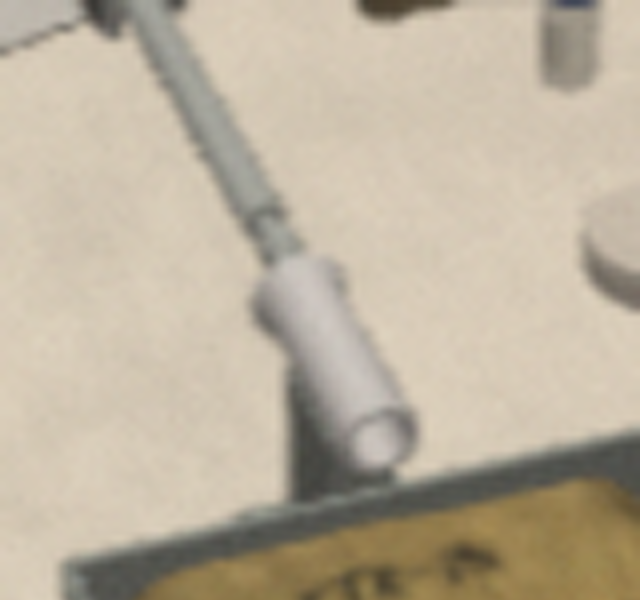

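View pics/s5a.png

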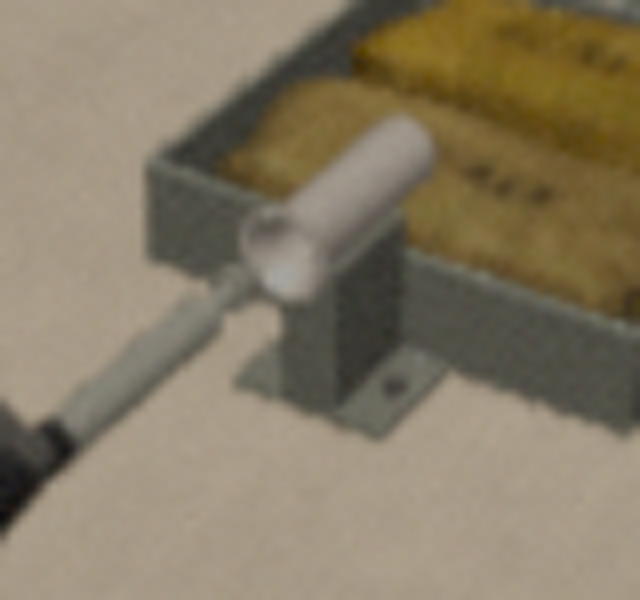

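View pics/w5z.png

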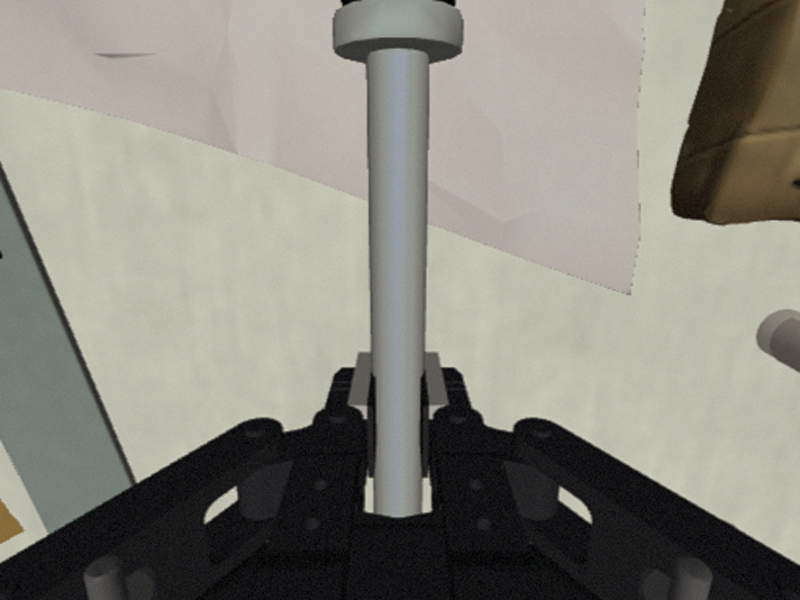

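```bash
python3 - <<'E'
from h import *
sd=imaging.get_calibration("side");sc=imaging.get_calibration("scene")
for u,v in [(283,256),(285,255),(285,258)]: print(onz(sc,u/8+220,v/8+165,.075))
for u,v in [(382,440),(380,438)]: print("inner",onz(sd,u/8+225,v/8+160,.075))
# rim of flare seen in side: extremes left(257,300) right(342,268): project predicted rim
for x in (.555,.557,.559):
  for yaw in (0,.01):
    a=np.linspace(0,6.28,60);P=np.array([(proj(sd,(x+.0175*np.cos(t),.071,.075+.0175*np.sin(t)))-[225,160])*8 for t in a])
  print(x,P.min(0),P.max(0))
  e=np.array([(proj(sd,(x+.013*np.cos(t),-.009,.075+.013*np.sin(t)))-[225,160])*8 for t in a]);print("  inner",e.min(0),e.max(0))
  S=np.array([(proj(sc,(x+.0175*np.cos(t),.071,.075+.0175*np.sin(t)))-[220,165])*8 for t in a]);print("  scene",S.min(0),S.max(0))
E
```

```text
[0.55528577 0.07248805 0.075     ]
[0.55505931 0.07163542 0.075     ]
[0.5541129  0.07310492 0.075     ]
inner [ 0.55679173 -0.01032464  0.075     ]
inner [ 0.55653498 -0.00921364  0.075     ]
0.555 [242.59042489 247.04871269] [344.56163115 335.77610562]
  inner [334.84994556 404.31632253] [415.00688796 472.45564124]
  scene [241.46292141 206.41928364] [331.64642175 301.33341444]
0.557 [248.46584956 245.85766251] [350.3387238  334.56599214]
  inner [341.05892343 402.97183771] [421.13364393 471.09645054]
  scene [236.39365372 204.54951355] [326.41335199 299.40252958]
0.559 [254.33578627 244.66773021] [356.11046725 333.35699363]
  inner [347.26172742 401.62869415] [427.25434958 469.73859679]
  scene [231.33335489 202.68286374] [321.18969171 297.47506556]
```

apply_moves(
  increments=[
    [-1,0,0.5,0,0,0,1],
    [-1,1,0.5,0,0,0,1],
    [0,4,0,0,0,0,1],
    [0,5,0,0,0,0,1],
    [0,5,0,0,0,0,1],
    [0,5,0,0,0,0,1],
    [0,4,0,0,0,0,1],
    [0,0,0,0,0,0,1],
  ],
)

```text
t: 11.7
eef_pos: [0.5562, 0.2551, 0.0579]
tool_rot: [-0.0, 1.0, 0.002, 0.0]
contact_force: [0.1, -0.8, -3.2]
gripper_width: 0.157
```

```bash
python3 st.py
```

```text
11.7 [0.5562 0.2551 0.0579] yaw 0.26 x tilt 0.0006 y tilt -0.0002 [ 0.1 -0.8 -3.2] [-0.03 -0.07 -0.04] 0.157 v 0.005
```

apply_moves(
  increments=[
    [0,2,0,0,0,0,1],
    [0,3,0,0,0,0,1],
    [0,3,0,0,0,0,1],
    [0,3,0,0,0,0,1],
    [0,3,0,0,0,0,1],
    [0,3,0,0,0,0,1],
    [0,2,0,0,0,0,1],
    [0,0,0,0,0,0,1],
  ],
)

```text
t: 12.7
eef_pos: [0.5563, 0.2352, 0.058]
tool_rot: [-0.0, 1.0, 0.002, 0.0]
contact_force: [-0.7, 0.5, -2.9]
gripper_width: 0.155
```

```bash
python3 st.py
```

```text
12.7 [0.5563 0.2352 0.058 ] yaw 0.28 x tilt 0.0007 y tilt -0.0006 [-0.7  0.5 -2.9] [ 0.01 -0.    0.02] 0.155 v 0.004
```

apply_moves(
  increments=[
    [0,3,0,0,0,0,1],
    [0,5,0,0,0,0,1],
    [0,5,0,0,0,0,1],
    [0,5,0,0,0,0,1],
    [0,5,0,0,0,0,1],
    [0,4,0,0,0,0,1],
    [0,2,0,0,0,0,1],
    [0,0,0,0,0,0,1],
  ],
)

```text
t: 13.7
eef_pos: [0.5565, 0.2039, 0.058]
tool_rot: [-0.0, 1.0, 0.002, 0.0]
contact_force: [0.5, -0.1, -3.1]
gripper_width: 0.153
```

```bash
python3 st.py
```

```text
13.7 [0.5565 0.2039 0.058 ] yaw 0.26 x tilt 0.0008 y tilt -0.0005 [ 0.5 -0.1 -3.1] [-0.03  0.03  0.03] 0.153 v 0.003
```

apply_moves(
  increments=[
    [0,3,0,0,0,0,1],
    [0,6,0,0,0,0,1],
    [0,6,0,0,0,0,1],
    [0,6,0,0,0,0,1],
    [0,6,0,0,0,0,1],
    [0,5,0,0,0,0,1],
    [0,3,0,0,0,0,1],
    [0,0,0,0,0,0,1],
  ],
)

```text
t: 14.7
eef_pos: [0.5568, 0.1662, 0.058]
tool_rot: [-0.0, 1.0, 0.002, 0.0]
contact_force: [-0.1, 0.1, -2.3]
gripper_width: 0.152
```

```bash
python3 st.py; python3 snap.py d6 side; python3 snap.py s6 scene
python3 - <<'E'
from h import *
im=cv2.imread("pics/d6.png");cv2.imwrite("pics/d6a.png",cv2.resize(im[160:290,225:325],None,fx=6,fy=6,interpolation=cv2.INTER_CUBIC)[:600])
sd=imaging.get_calibration("side");p=pose()[0];m=toolR().as_matrix();d=-m[:,1]
q=p-.0171*m[:,2]-.194*d
print("nose",q,(proj(sd,q)-[225,160])*6)
E
```

```text
14.7 [0.5568 0.1662 0.058 ] yaw 0.25 x tilt 0.0009 y tilt -0.0004 [-0.1  0.1 -2.3] [-0.03  0.    0.  ] 0.152 v 0.004
14.75 [0.55674802 0.16644489 0.05801114] [[1.0, 0.0045, 0.001], [0.0045, -1.0, 0.0006], [0.001, -0.0006, -1.0]] [ 0.1  0.3 -3.1] 0.15376166685645715
14.8 [0.55673764 0.16668894 0.05804046] [[1.0, 0.0048, 0.001], [0.0048, -1.0, 0.0007], [0.001, -0.0007, -1.0]] [-0.3 -0.6 -2.7] 0.15483015514380516
nose [ 0.5576525  -0.02732077  0.07500535] [302.59143948 354.85587106]
```

View pics/d6a.png

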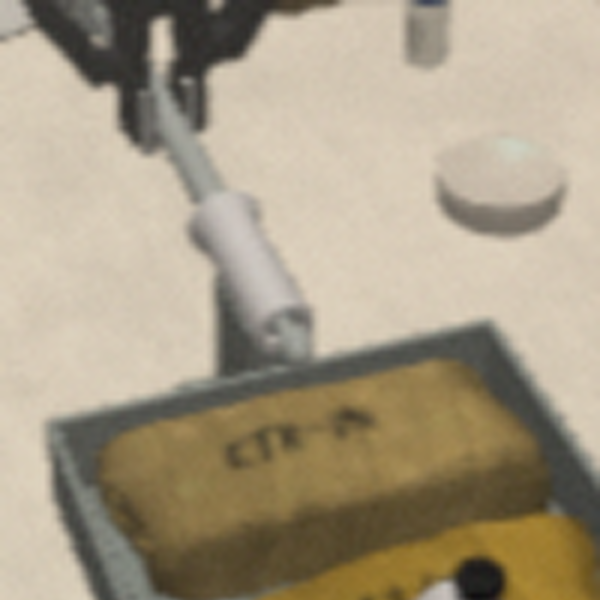

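apply_moves(
  increments=[
    [0,4,0,0,0,0,1],
    [0,7,0,0,0,0,1],
    [0,7,0,0,0,0,1],
    [0,7,0,0,0,0,1],
    [0,7,0,0,0,0,1],
    [0,6,0,0,0,0,1],
    [0,4,0,0,0,0,1],
    [0,0,0,0,0,0,1],
  ],
)

```text
t: 15.8
eef_pos: [0.557, 0.1214, 0.058]
tool_rot: [-0.0, 1.0, 0.002, 0.0]
contact_force: [-0.7, -0.3, -2.6]
gripper_width: 0.151
```

```bash
python3 st.py
```

```text
15.8 [0.557  0.1214 0.058 ] yaw 0.25 x tilt 0.0009 y tilt -0.0004 [-0.7 -0.3 -2.6] [ 0.04 -0.02 -0.02] 0.151 v 0.004
```

apply_moves(
  increments=[
    [0,3,0,0,0,0,1],
    [0,4,0,0,0,0,1],
    [0,3,0,0,0,0,1],
    [0,3,0,0,0,0,1],
    [0,2,0,0,0,0,1],
    [0,0,0,0,0,0,1],
    [0,0,0,0,0,0,1],
    [0,0,0,0,0,0,1],
  ],
)

```text
t: 16.8
eef_pos: [0.5571, 0.1063, 0.0581]
tool_rot: [-0.001, 1.0, 0.003, 0.001]
contact_force: [-0.2, 0.6, -3.0]
gripper_width: 0.149
```

```bash
python3 st.py; python3 snap.py d7 side; python3 snap.py s7 scene
python3 - <<'E'
from h import *
im=cv2.imread("pics/d7.png");cv2.imwrite("pics/d7a.png",cv2.resize(im[160:290,225:325],None,fx=6,fy=6,interpolation=cv2.INTER_CUBIC)[:780])
im=cv2.imread("pics/s7.png");cv2.imwrite("pics/s7a.png",cv2.resize(im[120:240,200:330],None,fx=5,fy=5,interpolation=cv2.INTER_CUBIC))
sd=imaging.get_calibration("side");p=pose()[0];m=toolR().as_matrix();d=-m[:,1]
q=p-.0171*m[:,2]-.194*d
print("nose",q,(proj(sd,q)-[225,160])*6)
E
```

```text
16.8 [0.5571 0.1063 0.0581] yaw 0.32 x tilt 0.0012 y tilt -0.0011 [-0.2  0.6 -3. ] [ 0.    0.03 -0.04] 0.149 v 0.003
16.85 [0.55703309 0.10632155 0.05805787] [[1.0, 0.0056, 0.0012], [0.0056, -1.0, 0.0011], [0.0012, -0.0011, -1.0]] [ 0.4  0.7 -3.6] 0.15207190202098145
16.9 [0.55705681 0.10628829 0.0580568 ] [[1.0, 0.0056, 0.0012], [0.0056, -1.0, 0.0011], [0.0012, -0.0011, -1.0]] [-0.1 -0.4 -3.8] 0.15060703708286108
nose [ 0.5581251  -0.08772744  0.07494371] [357.2614216  450.73768185]
```

View pics/d7a.png

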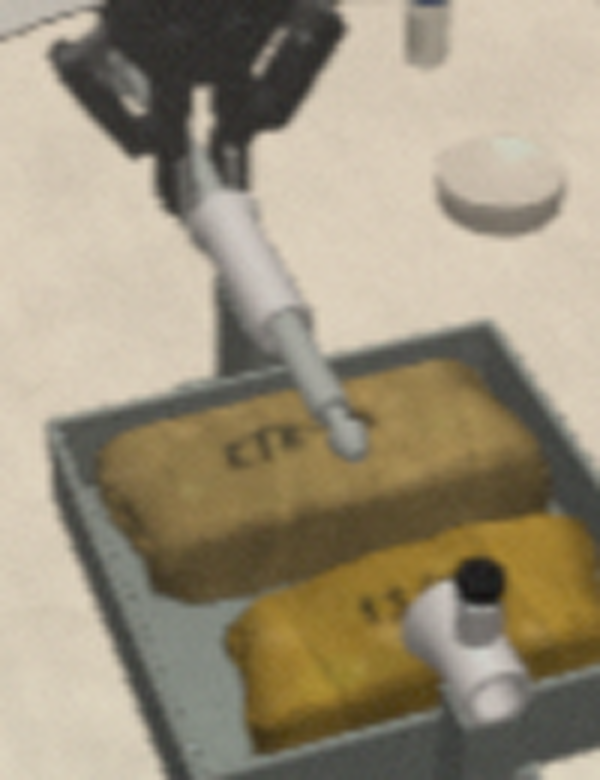

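View pics/s7a.png

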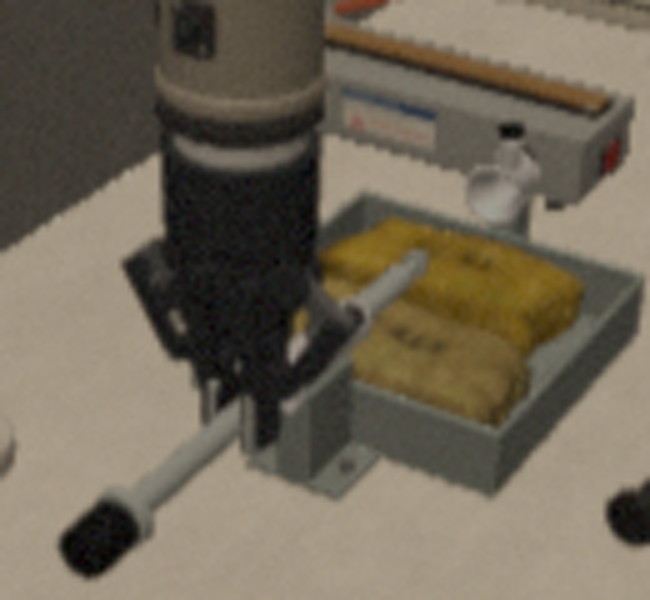

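apply_moves(
  increments=[
    [0,0,0,0,0,0,0.3],
    [0,0,0,0,0,0,0],
    [0,0,0,0,0,0,-1],
    [0,0,0,0,0,0,-1],
    [0,0,0,0,0,0,-1],
    [0,0,0,0,0,0,-1],
    [0,0,0,0,0,0,-1],
    [0,0,0,0,0,0,-1],
  ],
)

```text
t: 17.9
eef_pos: [0.5584, 0.1071, 0.0593]
tool_rot: [-0.001, 1.0, 0.003, 0.002]
contact_force: [-1.0, -0.7, -0.3]
gripper_width: 0.996
```

```bash
python3 st.py; python3 snap.py w8 wrist; python3 snap.py s8 scene
python3 - <<'E'
from h import *
im=cv2.imread("pics/s8.png");cv2.imwrite("pics/s8a.png",cv2.resize(im[120:240,200:330],None,fx=5,fy=5,interpolation=cv2.INTER_CUBIC))
E
```

```text
17.9 [0.5584 0.1071 0.0593] yaw 0.33 x tilt 0.0041 y tilt -0.002 [-1.  -0.7 -0.3] [-0.01  0.03  0.  ] 0.996 v 0.002
17.95 [0.55838774 0.10706994 0.05931615] [[1.0, 0.0059, 0.004], [0.0059, -1.0, 0.002], [0.0041, -0.002, -1.0]] [ 0.5 -0.6 -0.2] 0.9999825139618592
18.0 [0.55841698 0.10703387 0.05933475] [[1.0, 0.0058, 0.0041], [0.0058, -1.0, 0.002], [0.0041, -0.002, -1.0]] [-1.1  0.3  0.1] 0.99773762072731
```

View pics/s8a.png

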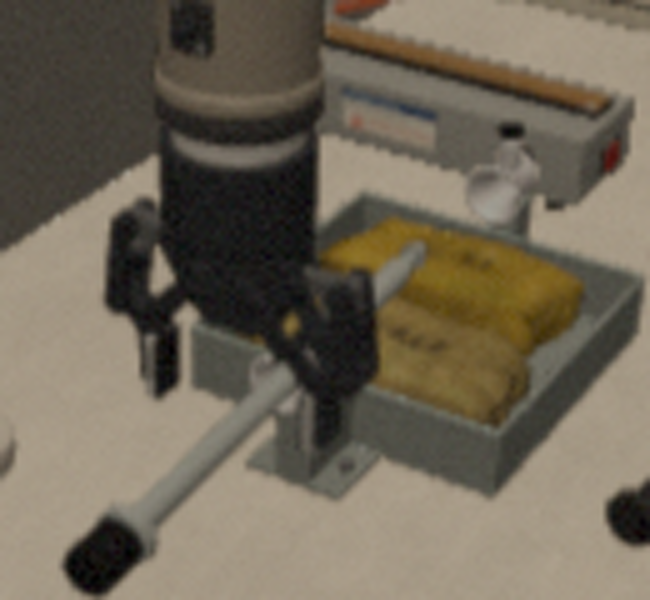

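View pics/w8z.png

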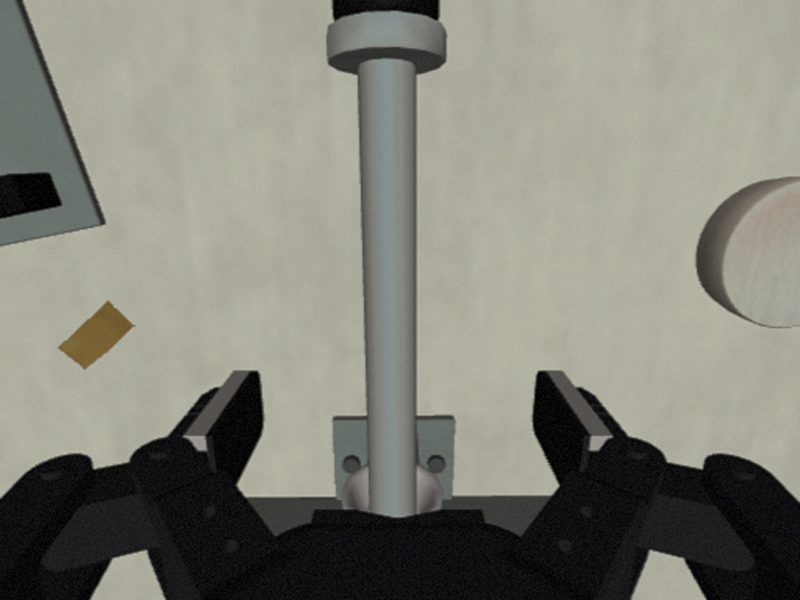

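```bash
python3 - <<'E'
from h import *
import pickle
c=pickle.load(open("w8.pkl","rb"));s=.64
for z in (.066,.07,.075): print(z,"collar",onz(c,387*s,62*s,z))
print("mid",onz(c,391*s,300*s,.071),"near mouth",onz(c,393*s,480*s,.075))
sc=imaging.get_calibration("scene")
# knob tail end center in s8a
for z in (.06,.065,.07): print(z,"collar-ish scene",onz(sc,140/5+200,525/5+120,z))
E
```

```text
0.066 collar [0.55483965 0.20256381 0.066     ]
0.07 collar [0.55490811 0.20183709 0.07      ]
0.075 collar [0.55499368 0.20092868 0.075     ]
mid [0.55613187 0.13703819 0.071     ] near mouth [0.55698064 0.07653329 0.075     ]
0.06 collar-ish scene [0.55669605 0.19147454 0.06      ]
0.065 collar-ish scene [0.55281992 0.19651008 0.065     ]
0.07 collar-ish scene [0.54894379 0.20154561 0.07      ]
```

```bash
python3 - <<'E'
from h import *
r=Rdown(np.deg2rad(.7),-.055);g=np.array([.5546,.226,.0640]);t=g+.0171*r.as_matrix()[:,2];print(t)
show(line(t,r,7,-1))
E
```

```text
[0.55461148 0.22506004 0.04692586]
[[-0.5, -16.9, 1.8, -0.47, -0.03, -0.05, -1], [-0.4, -16.9, 1.7, -0.47, -0.03, -0.05, -1], [-0.4, -16.9, 1.5, -0.47, -0.03, -0.05, -1], [-0.4, -16.9, 1.4, -0.47, -0.03, -0.05, -1], [-0.4, -16.9, 1.3, -0.47, -0.03, -0.05, -1], [-0.4, -16.9, 1.1, -0.47, -0.03, -0.05, -1], [-0.4, -16.9, 1.0, -0.47, -0.03, -0.05, -1]]
```

apply_moves(
  increments=[
    [-0.4,-10,1.5,-0.5,0,0,-1],
    [-0.5,-17,1.8,-0.5,0,-0.1,-1],
    [-0.5,-19,1.7,-0.5,0,-0.1,-1],
    [-0.5,-19,1.6,-0.5,0,-0.1,-1],
    [-0.5,-19,1.4,-0.5,0,0,-1],
    [-0.5,-18,1.2,-0.4,0,0,-1],
    [-0.4,-12,0.8,-0.4,0,0,-1],
    [-0.4,-4,0,0,0,0,-1],
  ],
)

```text
t: 19.0
eef_pos: [0.5522, 0.2342, 0.0453]
tool_rot: [0.029, 1.0, 0.007, 0.002]
contact_force: [0.2, -0.3, 0.6]
gripper_width: 0.998
```

```bash
python3 st.py; python3 snap.py w9 wrist; python3 snap.py s9 scene;python3 snap.py d9 side
python3 - <<'E'
from h import *
im=cv2.imread("pics/s9.png");cv2.imwrite("pics/s9a.png",cv2.resize(im[120:240,200:330],None,fx=5,fy=5,interpolation=cv2.INTER_CUBIC))
im=cv2.imread("pics/d9.png");cv2.imwrite("pics/d9a.png",cv2.resize(im[140:290,225:325],None,fx=5,fy=5,interpolation=cv2.INTER_CUBIC)[:780])
r=Rdown(np.deg2rad(.7),-.055);g=np.array([.5546,.226,.0640]);t=g+.0171*r.as_matrix()[:,2];print(t)
show(line(t,r,2,-1))
E
```

```text
19.0 [0.5522 0.2342 0.0453] yaw 0.81 x tilt 0.0044 y tilt 0.0572 [ 0.2 -0.3  0.6] [ 0.06 -0.03 -0.01] 0.998 v 0.056
19.05 [0.55220568 0.23436423 0.04534338] [[0.9999, 0.0138, 0.0052], [0.0141, -0.9983, -0.0568], [0.0045, 0.0569, -0.9984]] [-0.3  1.   0.8] 1.0017912248707808
19.1 [0.55243195 0.23329122 0.04532278] [[0.9999, 0.013, 0.0052], [0.0133, -0.9983, -0.0574], [0.0044, 0.0574, -0.9983]] [ 0.3 -0.3  0.9] 1.0010895922508205
19.15 [0.55270921 0.23228757 0.04534548] [[0.9999, 0.0119, 0.0052], [0.0121, -0.9982, -0.058], [0.0045, 0.058, -0.9983]] [ 0.9 -0.5  0. ] 1.0003578741923824
[0.55461148 0.22506004 0.04692586]
[[0.9, 3.7, -0.6, 0.09, -0.13, -0.01, -1], [0.9, 3.7, -0.6, 0.09, -0.13, -0.01, -1]]
```

View pics/w9z.png

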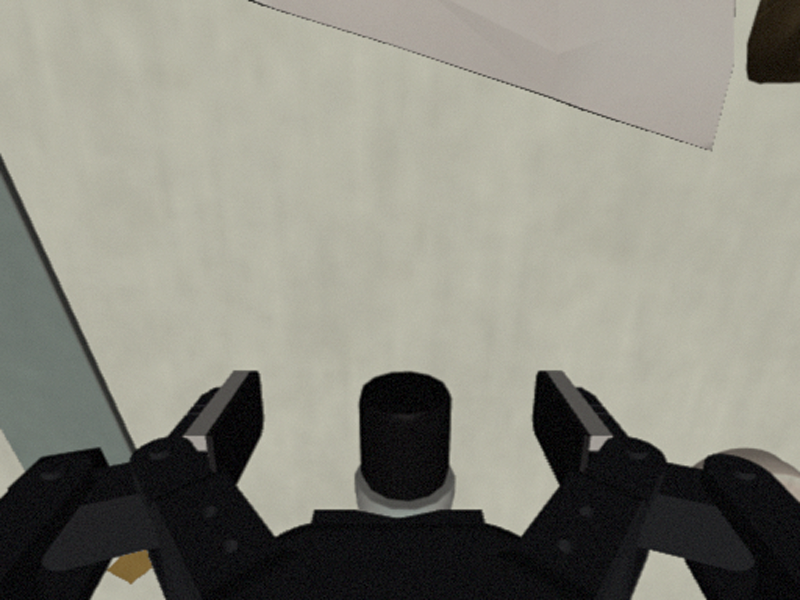

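View pics/s9a.png

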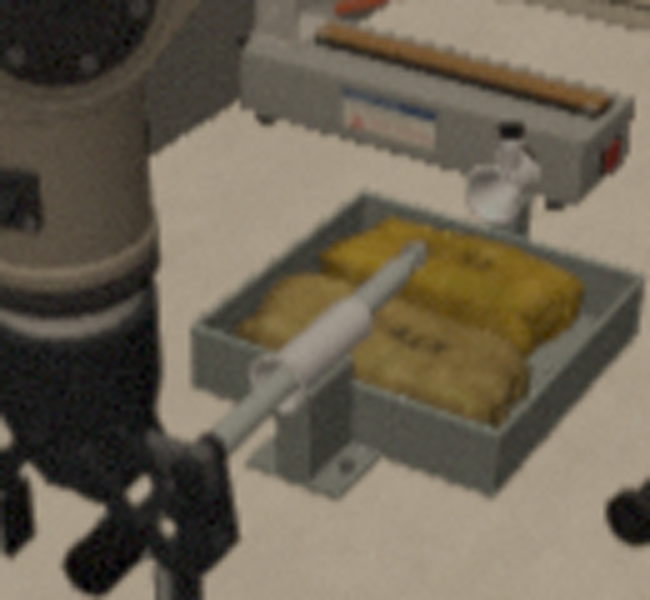

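View pics/d9a.png

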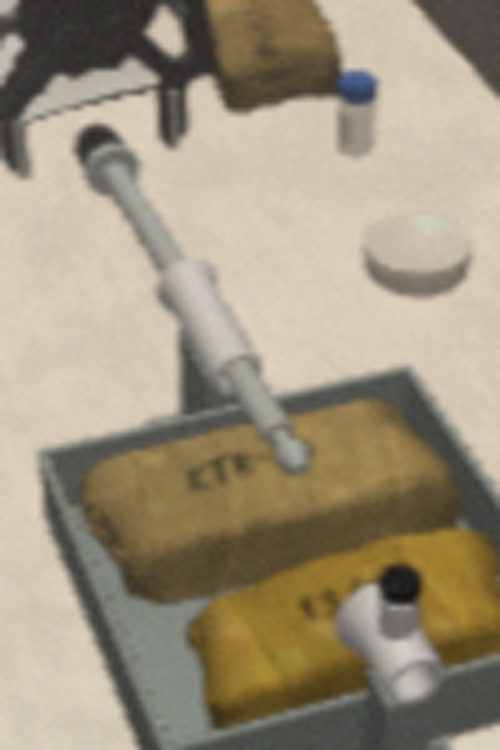

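```bash
python3 - <<'E'
from h import *
sd=imaging.get_calibration("side")
for z in (.06,.065,.07): 
  print(z,(proj(sd,(.555,.2022,z))-[225,140])*5,"nose",(proj(sd,(.558,-.0875,z+.02))-[225,140])*5, z+.02)
E
```

```text
0.06 [113.56921898 175.94118836] nose [297.51495327 467.12494572] 0.08
0.065 [113.25752416 168.70049891] nose [297.74345456 458.92857366] 0.085
0.07 [112.944158   161.42098427] nose [297.97351103 450.67641681] 0.09000000000000001
```

apply_moves(
  increments=[
    [0.9,3,-0.6,0,-0.1,0,-1],
    [0.9,3.5,-0.6,0,-0.1,0,-1],
    [0,0.5,0,0,0,0,-1],
    [0,0,0,0,0,0,-1],
    [0,0,0,0,0,0,-1],
    [0,0,0,0,0,0,-1],
    [0,0,0,0,0,0,-1],
    [0,0,0,0,0,0,-1],
  ],
)

```text
t: 20.15
eef_pos: [0.5555, 0.2218, 0.0472]
tool_rot: [0.03, 1.0, 0.004, 0.001]
contact_force: [-0.2, -0.0, 0.0]
gripper_width: 1.0
```

```bash
python3 st.py
```

```text
20.15 [0.5555 0.2218 0.0472] yaw 0.46 x tilt 0.001 y tilt 0.0595 [-0.2 -0.   0. ] [0.08 0.04 0.  ] 1.0 v 0.001
```

apply_moves(
  increments=[
    [-0.3,-1.8,-0.8,0,0,0,-1],
    [-0.3,-1.8,-0.7,0,0,0,-1],
    [0,0,0,0,0,0,-1],
    [0,0,0,0,0,0,-1],
    [0,0,0,0,0,0,0.5],
    [0,0,0,0,0,0,1],
    [0,0,0,0,0,0,1],
    [0,0,0,0,0,0,1],
  ],
  grip_force=80,
)

```text
t: 21.15
eef_pos: [0.5548, 0.226, 0.0486]
tool_rot: [0.03, 1.0, 0.004, 0.001]
contact_force: [-0.1, -0.1, 0.5]
gripper_width: 0.298
```

apply_moves(
  increments=[
    [0,0,0,0,0,0,1],
    [0,0,0,0,0,0,1],
    [0,0,0,0,0,0,1],
    [0,0,0,0,0,0,1],
    [0,0,0,0,0,0,1],
    [0,0,0,0,0,0,1],
    [0,0,0,0,0,0,1],
    [0,0,0,0,0,0,1],
  ],
)

```text
t: 22.15
eef_pos: [0.5548, 0.2259, 0.0487]
tool_rot: [0.03, 1.0, 0.004, 0.001]
contact_force: [-0.3, -0.7, 0.9]
gripper_width: 0.305
```

```bash
python3 st.py; python3 snap.py w10 wrist; python3 - <<'E'
from h import *
# rotate about pivot at the tube centre (y .031,z .075): level
p,r=pose();print(p)
E
```

```text
22.15 [0.5548 0.2259 0.0487] yaw 0.47 x tilt 0.0011 y tilt 0.0595 [-0.3 -0.7  0.9] [0.05 0.03 0.06] 0.305 v 0.001
22.2 [0.55477882 0.22596265 0.0486717 ] [[1.0, 0.0081, 0.0016], [0.0082, -0.9982, -0.0594], [0.0011, 0.0594, -0.9982]] [ 0.1 -0.6  0.7] 0.3002741096705076
[0.55477882 0.22596265 0.0486717 ]
```

View pics/w10z.png

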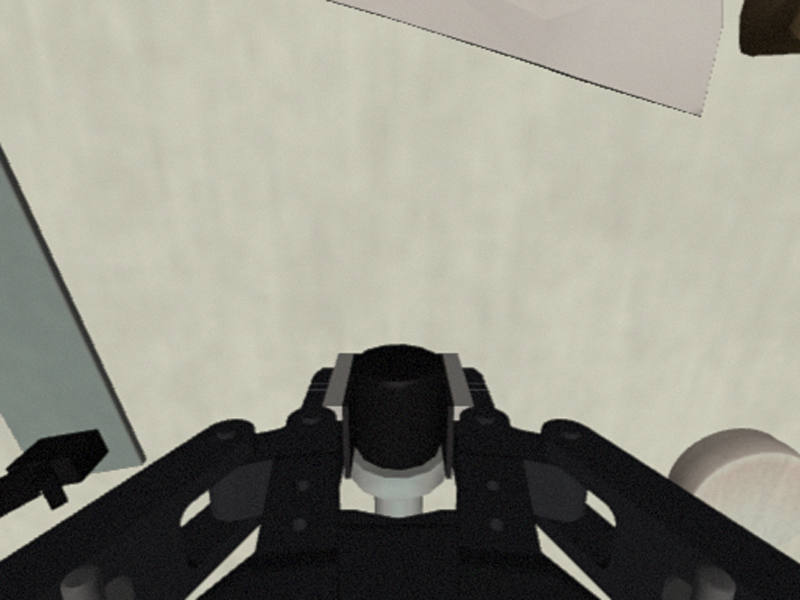

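```bash
python3 - <<'E'
from h import *
show(line([.556,.2270,.0575],Rdown(np.deg2rad(.4)),5,1))
E
```

```text
[[0.2, -0.1, -1.8, 0.68, -0.01, 0.01, 1], [0.2, -0.1, -1.8, 0.68, -0.01, 0.01, 1], [0.2, -0.1, -1.8, 0.68, -0.01, 0.01, 1], [0.2, -0.2, -1.8, 0.68, -0.01, 0.01, 1], [0.2, -0.2, -1.8, 0.68, -0.01, 0.01, 1]]
```

apply_moves(
  increments=[
    [0.2,-0.1,-1.8,0.7,0,0,1],
    [0.2,-0.1,-1.8,0.7,0,0,1],
    [0.2,-0.1,-1.8,0.7,0,0,1],
    [0.2,-0.2,-1.8,0.7,0,0,1],
    [0.2,-0.2,-1.8,0.6,0,0,1],
    [0,0,0,0,0,0,1],
    [0,0,0,0,0,0,1],
    [0,0,0,0,0,0,1],
  ],
)

```text
t: 23.2
eef_pos: [0.5552, 0.2266, 0.0578]
tool_rot: [-0.002, 1.0, 0.004, -0.0]
contact_force: [-1.5, 0.1, -1.1]
gripper_width: 0.299
```

```bash
python3 st.py; python3 snap.py d11 side
python3 - <<'E'
from h import *
im=cv2.imread("pics/d11.png");cv2.imwrite("pics/d11a.png",cv2.resize(im[160:290,235:325],None,fx=6,fy=6,interpolation=cv2.INTER_CUBIC)[:780])
sd=imaging.get_calibration("side")
f=lambda q:(proj(sd,q)-[235,160])*6
for z in (.07,.075,.08): print(z,f((.556,.2022,z)),"nose",f((.558,-.088,z)),"body",f((.558,-.06,z)),"keeperouter",f((.5585,-.219,z)))
E
```

```text
23.2 [0.5552 0.2266 0.0578] yaw 0.43 x tilt -0.0003 y tilt -0.0038 [-1.5  0.1 -1.1] [-0.1   0.13 -0.13] 0.299 v 0.001
23.25 [0.55517557 0.2266377  0.05783862] [[1.0, 0.0075, -0.0003], [0.0075, -1.0, 0.0038], [-0.0002, -0.0038, -1.0]] [-0.7 -0.1 -1.3] 0.30506316972026054
0.07 [77.52978228 73.32782506] nose [296.94013656 460.86138041] body [271.50698445 415.01877113] keeperouter [435.95935045 708.62871306]
0.075 [77.15716772 64.54628268] nose [297.21234791 451.1561681 ] body [271.68901473 405.3953147 ] keeperouter [436.79606147 698.60900378]
0.08 [76.78254483 55.71740911] nose [297.48640023 441.38531946] body [271.87224649 395.70833948] keeperouter [437.63916727 688.51271617]
```

View pics/d11a.png

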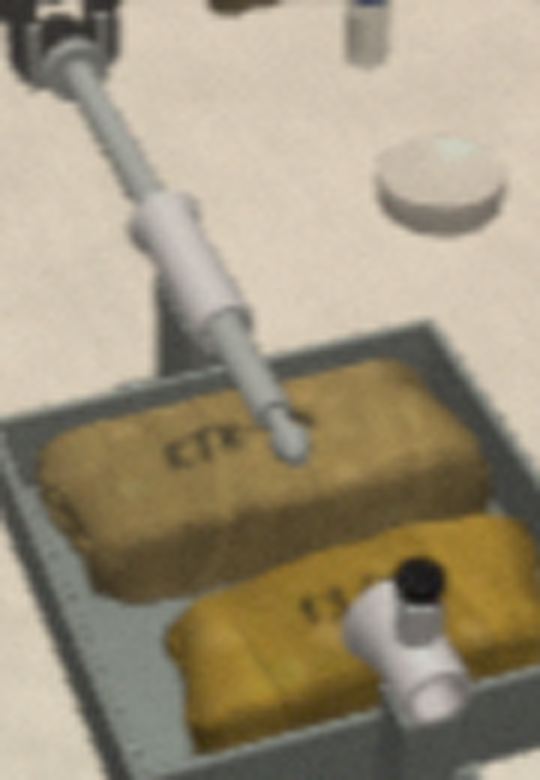

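apply_moves(
  increments=[
    [0,3,0,0,0,0,1],
    [0,5,0,0,0,0,1],
    [0,6,0,0,0,0,1],
    [0,6,0,0,0,0,1],
    [0,6,0,0,0,0,1],
    [0,6,0,0,0,0,1],
    [0,4,0,0,0,0,1],
    [0,0,0,0,0,0,1],
  ],
)

```text
t: 24.25
eef_pos: [0.5558, 0.1888, 0.058]
tool_rot: [-0.003, 1.0, 0.004, 0.0]
contact_force: [0.6, 0.1, -0.6]
gripper_width: 0.302
```

```bash
python3 st.py
```

```text
24.25 [0.5558 0.1888 0.058 ] yaw 0.46 x tilt 0.0007 y tilt -0.0051 [ 0.6  0.1 -0.6] [ 0.01  0.03 -0.03] 0.302 v 0.002
```

apply_moves(
  increments=[
    [0,3,0,-0.1,0,0,1],
    [0,5,0,-0.1,0,0,1],
    [0,6,0,0,0,0,1],
    [0,6,0,0,0,0,1],
    [0,6,0,0,0,0,1],
    [0,6,0,0,0,0,1],
    [0,4,0,0,0,0,1],
    [0,0,0,0,0,0,1],
  ],
)

```text
t: 25.25
eef_pos: [0.5562, 0.1506, 0.0581]
tool_rot: [-0.001, 1.0, 0.004, 0.001]
contact_force: [0.5, 1.6, -0.2]
gripper_width: 0.302
```

```bash
python3 st.py; python3 snap.py d12 side
python3 - <<'E'
from h import *
im=cv2.imread("pics/d12.png");cv2.imwrite("pics/d12a.png",cv2.resize(im[160:290,235:325],None,fx=6,fy=6,interpolation=cv2.INTER_CUBIC)[:780])
E
```

```text
25.25 [0.5562 0.1506 0.0581] yaw 0.46 x tilt 0.0011 y tilt -0.0018 [ 0.5  1.6 -0.2] [0.03 0.04 0.05] 0.302 v 0.002
25.3 [0.55613236 0.15064147 0.05802898] [[1.0, 0.0082, 0.0009], [0.0082, -1.0, 0.0016], [0.0009, -0.0016, -1.0]] [-1.2  0.7 -0.1] 0.2991527554981405
```

View pics/d12a.png

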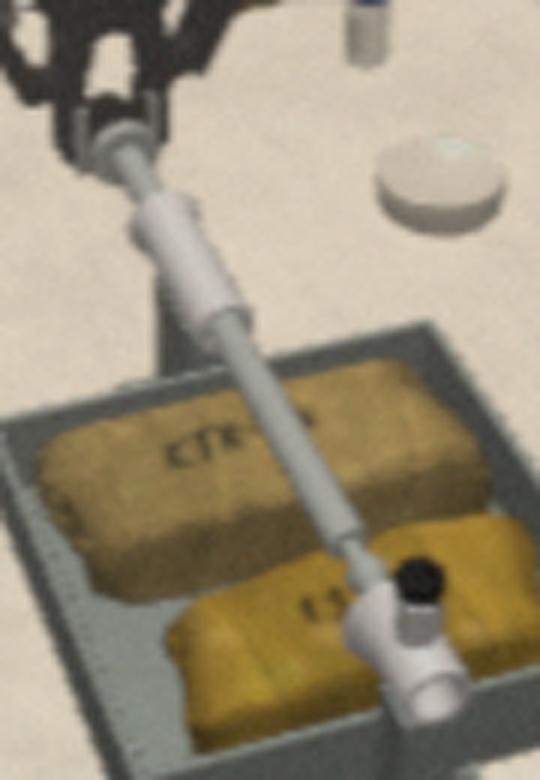

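apply_moves(
  increments=[
    [0,3,0,0,0,0,1],
    [0,4,0,0,0,0,1],
    [0,4,0,0,0,0,1],
    [0,4,0,0,0,0,1],
    [0,4,0,0,0,0,1],
    [0,3,0,0,0,0,1],
    [0,2,0,0,0,0,1],
    [0,0,0,0,0,0,1],
  ],
)

```text
t: 26.3
eef_pos: [0.5563, 0.1263, 0.0582]
tool_rot: [-0.001, 1.0, 0.005, 0.001]
contact_force: [-0.5, 1.7, 0.3]
gripper_width: 0.299
```

```bash
python3 st.py
```

```text
26.3 [0.5563 0.1263 0.0582] yaw 0.53 x tilt 0.0014 y tilt -0.003 [-0.5  1.7  0.3] [0.26 0.08 0.07] 0.299 v 0.002
```

apply_moves(
  increments=[
    [0,1.5,0,0,0,0,1],
    [0,1.5,0,0,0,0,1],
    [0,1.5,0,0,0,0,1],
    [0,1.5,0,0,0,0,1],
    [0,1.5,0,0,0,0,1],
    [0,1.5,0,0,0,0,1],
    [0,1,0,0,0,0,1],
    [0,0,0,0,0,0,1],
  ],
)

```text
t: 27.3
eef_pos: [0.5564, 0.1162, 0.0583]
tool_rot: [-0.002, 1.0, 0.005, 0.001]
contact_force: [-1.0, 2.6, 0.3]
gripper_width: 0.302
```

```bash
python3 st.py
```

```text
27.3 [0.5564 0.1162 0.0583] yaw 0.56 x tilt 0.0016 y tilt -0.0036 [-1.   2.6  0.3] [ 0.41  0.12 -0.01] 0.302 v 0.002
```

apply_moves(
  increments=[
    [0,1.5,0,0,0,0,1],
    [0,1.5,0,0,0,0,1],
    [0,1.5,0,0,0,0,1],
    [0,1.5,0,0,0,0,1],
    [0,1.5,0,0,0,0,1],
    [0,1.5,0,0,0,0,1],
    [0,1,0,0,0,0,1],
    [0,0,0,0,0,0,1],
  ],
)

```text
t: 28.3
eef_pos: [0.5558, 0.1068, 0.0578]
tool_rot: [-0.003, 1.0, 0.005, 0.0]
contact_force: [-0.8, 3.2, -1.2]
gripper_width: 0.301
```

```bash
python3 st.py
```

```text
28.3 [0.5558 0.1068 0.0578] yaw 0.59 x tilt 0.0004 y tilt -0.0051 [-0.8  3.2 -1.2] [ 0.6   0.12 -0.17] 0.301 v 0.0
```

apply_moves(
  increments=[
    [0.1,1.2,0,-0.1,0,0,1],
    [0.1,1.5,0,-0.1,0,0,1],
    [0,1.5,0,0,0,0,1],
    [0,1.5,0,0,0,0,1],
    [0,1.2,0,0,0,0,1],
    [0,0.5,0,0,0,0,1],
    [0,0,0,0,0,0,1],
    [0,0,0,0,0,0,1],
  ],
)

```text
t: 29.3
eef_pos: [0.5561, 0.0976, 0.0577]
tool_rot: [0.0, 1.0, 0.005, 0.0]
contact_force: [-0.8, 2.8, -1.1]
gripper_width: 0.301
```

```bash
python3 st.py; python3 snap.py d13 side; python3 snap.py s13 scene
python3 - <<'E'
from h import *
im=cv2.imread("pics/d13.png");cv2.imwrite("pics/d13a.png",cv2.resize(im[160:290,235:325],None,fx=6,fy=6,interpolation=cv2.INTER_CUBIC)[:780])
E
```

```text
29.3 [0.5561 0.0976 0.0577] yaw 0.54 x tilt 0.0002 y tilt 0.0 [-0.8  2.8 -1.1] [ 0.52  0.04 -0.1 ] 0.301 v 0.002
29.35 [0.5561294  0.09761207 0.05766764] [[1.0, 0.0094, 0.0002], [0.0094, -1.0, -0.0], [0.0002, 0.0, -1.0]] [-0.4  2.3 -0.7] 0.2996464887850586
29.4 [0.55615311 0.09762024 0.05769391] [[1.0, 0.0094, 0.0002], [0.0094, -1.0, 0.0], [0.0002, -0.0, -1.0]] [-0.7  3.5 -0.9] 0.30101033931688576
```

View pics/d13a.png

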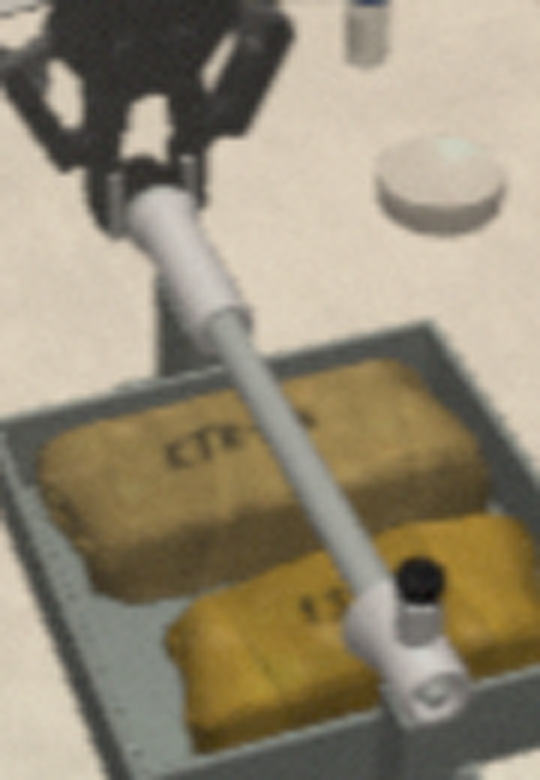

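apply_moves(
  increments=[
    [0,0.7,0,0,0,0,1],
    [0,0.7,0,0,0,0,1],
    [0,0.5,0,0,0,0,1],
    [0,0,0,0,0,0,1],
    [0,0,0,0,0,0,1],
    [0,0,0,0,0,0,1],
    [0,0,0,0,0,0,1],
    [0,0,0,0,0,0,1],
  ],
)

```text
t: 30.4
eef_pos: [0.5561, 0.0977, 0.0577]
tool_rot: [-0.001, 1.0, 0.005, 0.0]
contact_force: [-0.3, 4.5, -1.6]
gripper_width: 0.303
```

```bash
python3 st.py
```

```text
30.4 [0.5561 0.0977 0.0577] yaw 0.59 x tilt 0.0007 y tilt -0.0026 [-0.3  4.5 -1.6] [ 0.77  0.03 -0.22] 0.303 v 0.002
```

apply_moves(
  increments=[
    [0,2,0,-0.1,0,0,1],
    [0,2.5,0,0,0,0,1],
    [0,2.5,0,0,0,0,1],
    [0,2.5,0,0,0,0,1],
    [0,0,0,0,0,0,1],
    [0,0,0,0,0,0,1],
    [0,0,0,0,0,0,1],
    [0,0,0,0,0,0,1],
  ],
)

```text
t: 31.4
eef_pos: [0.5562, 0.0978, 0.0577]
tool_rot: [-0.007, 1.0, 0.007, 0.002]
contact_force: [-0.4, 4.3, -2.3]
gripper_width: 0.303
```

```bash
python3 st.py;  python3 snap.py d14 side; python3 snap.py s14 scene;python3 snap.py w14 wrist
python3 - <<'E'
from h import *
im=cv2.imread("pics/s14.png");a=cv2.resize(im[140:230,220:330],None,fx=5,fy=5,interpolation=cv2.INTER_CUBIC)
im=cv2.imread("pics/d14.png");b=cv2.resize(im[170:290,250:330],None,fx=5,fy=5,interpolation=cv2.INTER_CUBIC)
o=np.zeros((600,800,3),np.uint8);cv2.imwrite("pics/d14b.png",b);cv2.imwrite("pics/s14b.png",a)
E
```

```text
31.4 [0.5562 0.0978 0.0577] yaw 0.83 x tilt 0.0032 y tilt -0.0139 [-0.4  4.3 -2.3] [ 0.74  0.01 -0.35] 0.303 v 0.003
31.45 [0.5561235  0.09779168 0.05773892] [[0.9999, 0.0146, 0.003], [0.0145, -0.9998, 0.014], [0.0032, -0.0139, -0.9999]] [ 0.2  5.  -2.6] 0.29730649489251765
31.5 [0.55615002 0.09781157 0.05775931] [[0.9999, 0.0145, 0.003], [0.0145, -0.9998, 0.014], [0.0032, -0.014, -0.9999]] [-0.8  4.5 -1.7] 0.30299984857078344
31.55 [0.55611391 0.09782583 0.05772907] [[0.9999, 0.0146, 0.003], [0.0146, -0.9998, 0.014], [0.0032, -0.014, -0.9999]] [-0.4  4.8 -2. ] 0.2989387812470074
```

View pics/d14b.png

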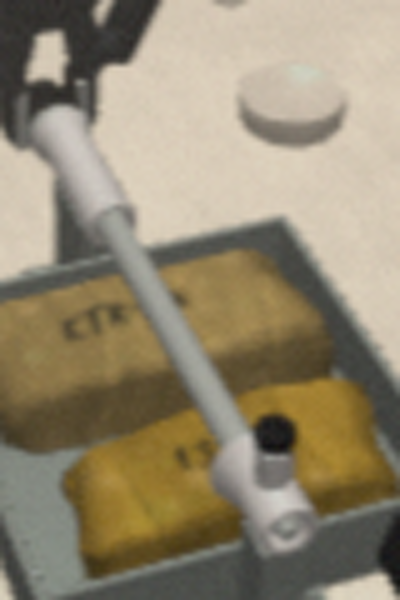

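View pics/s14b.png

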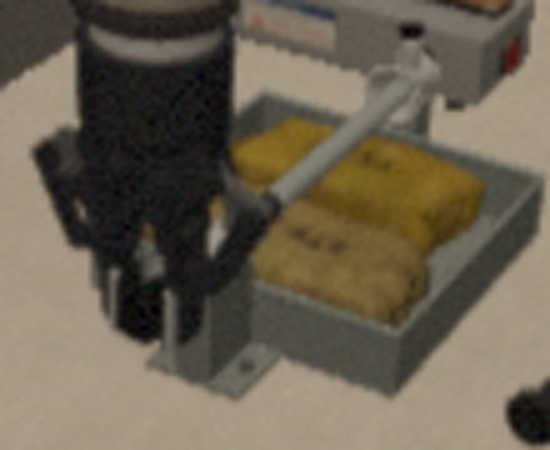

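View pics/w14z.png

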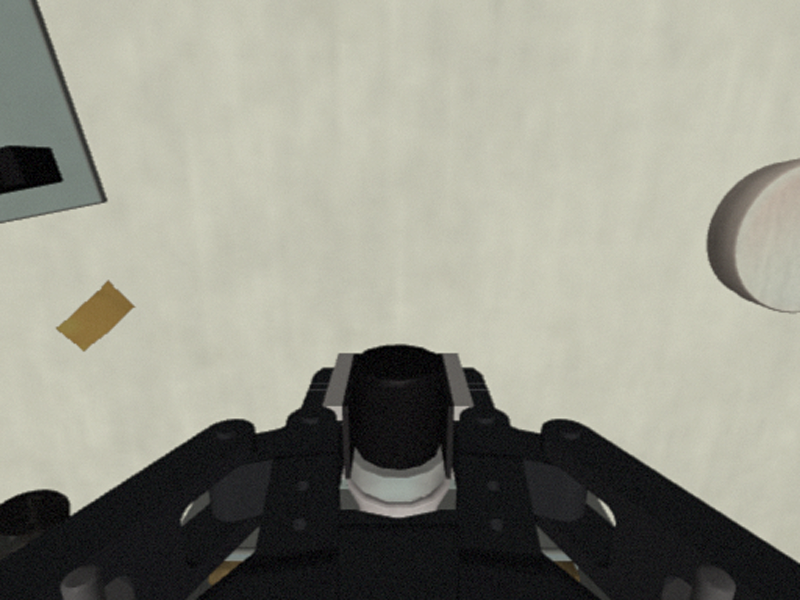

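```bash
python3 - <<'E'
from h import *
for n in ["side0","d4","d7","d9","d11","d12","d13","d14"]:
    g=cv2.cvtColor(cv2.imread(f"pics/{n}.png"),cv2.COLOR_BGR2GRAY)[248:266,296:313].astype(float)
    w=np.clip(70-g,0,None);yy,xx=np.mgrid[248:266,296:313];print(n,(w*xx).sum()/w.sum(),(w*yy).sum()/w.sum(),w.sum().round())
E
python3 - <<'E'
import cv2
im=cv2.imread("pics/w14.png");cv2.imwrite("pics/w14b.png",cv2.convertScaleAbs(cv2.resize(im[210:340,210:300],None,fx=6,fy=6,interpolation=cv2.INTER_CUBIC)[:600],alpha=1.5))
E
```

```text
side0 304.6414342629482 256.53158793397836 1757.0
d4 304.6502636203866 256.5981253661394 1707.0
d7 304.6442542787286 256.5751833740831 1636.0
d9 304.68402366863904 256.5621301775148 1690.0
d11 304.6623376623377 256.5271546635183 1694.0
d12 304.6816851960211 256.5506143943827 1709.0
d13 304.66469544648135 256.53696037847425 1691.0
d14 304.6936829558999 256.5423122765197 1678.0
```

View pics/w14b.png

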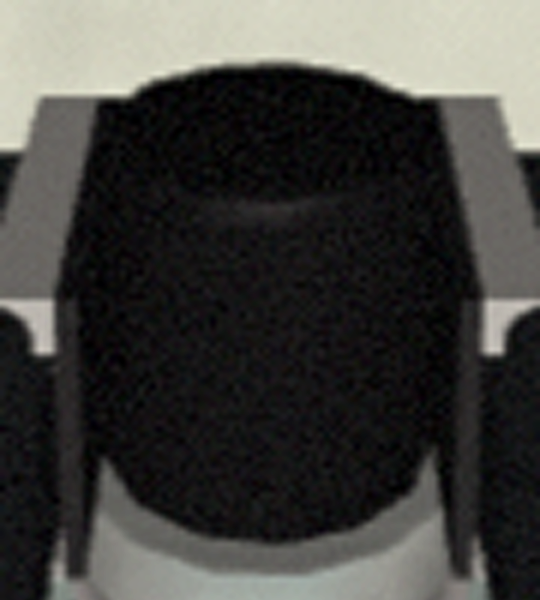

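apply_moves(
  increments=[
    [0,0,0,-0.4,0,0.2,1],
    [0,0,0,-0.4,0,0.2,1],
    [0,0,0,0,0,0,1],
    [0,0,0,0,0,0,1],
    [0,1,0,0,0,0,1],
    [0,2,0,0,0,0,1],
    [0,2.5,0,0,0,0,1],
    [0,2.5,0,0,0,0,1],
  ],
)

```text
t: 32.55
eef_pos: [0.5562, 0.0977, 0.0578]
tool_rot: [-0.005, 1.0, 0.006, 0.003]
contact_force: [0.9, 10.2, -4.5]
gripper_width: 0.304
```

```bash
python3 st.py
```

```text
32.55 [0.5562 0.0977 0.0578] yaw 0.7 x tilt 0.0056 y tilt -0.0104 [ 0.9 10.2 -4.5] [ 1.88  0.04 -0.37] 0.304 v 0.033
```

apply_moves(
  increments=[
    [0,1,0,-0.5,0,0,1],
    [0,3,0,-0.3,0,0,1],
    [0,4,0,0,0,0,1],
    [0,5,0,0,0,0,1],
    [0,5,0,0,0,0,1],
    [0,5,0,0,0,0,1],
    [0,5,0,0,0,0,1],
    [0,5,0,0,0,0,1],
  ],
)

```text
t: 33.55
eef_pos: [0.5562, 0.0981, 0.058]
tool_rot: [-0.021, 1.0, 0.012, 0.007]
contact_force: [0.2, 15.9, -6.7]
gripper_width: 0.302
```

```bash
python3 st.py
```

```text
33.55 [0.5562 0.0981 0.058 ] yaw 1.35 x tilt 0.0137 y tilt -0.0423 [ 0.2 15.9 -6.7] [ 2.72 -0.02 -0.95] 0.302 v 0.063
```

apply_moves(
  increments=[
    [0,0,0,-0.8,0,0.3,1],
    [0,0,0,-0.8,0,0.3,1],
    [0,0,0,-0.6,0,0.2,1],
    [0,0,0,0,0,0,1],
    [0,0,0,0,0,0,0.4],
    [0,0,0,0,0,0,0],
    [0,0,0,0,0,0,-1],
    [0,0,0,0,0,0,-1],
  ],
)

```text
t: 34.55
eef_pos: [0.5567, 0.0946, 0.0581]
tool_rot: [0.001, 1.0, 0.003, 0.007]
contact_force: [-0.1, 0.1, 0.1]
gripper_width: 0.901
```

apply_moves(
  increments=[
    [0,0,0,0,0,0,-1],
    [0,0,0,0,0,0,-1],
    [0,0,0,0,0,0,-1],
    [0,0,0,0,0,0,-1],
    [0,0,-10,0,0,0,-1],
    [0,-4,-20,0,0,0,-1],
    [0,-8,-30,0,0,0,-1],
    [0,-10,-30,0,0,0,-1],
  ],
)

```text
t: 35.55
eef_pos: [0.554, 0.1155, 0.1501]
tool_rot: [0.001, 1.0, 0.003, 0.004]
contact_force: [0.1, 0.2, 0.6]
gripper_width: 0.998
```

apply_moves(
  increments=[
    [0,-20,-20,0,0,0,-1],
    [0,-25,-10,0,0,0,-1],
    [0,-25,0,0,0,0,-1],
    [0,-25,0,0,0,0,-1],
    [0,-20,0,0,0,0,-1],
    [0,-5,0,0,0,0,-1],
    [0,0,0,0,0,0,-1],
    [0,0,0,0,0,0,-1],
  ],
)

```text
t: 36.55
eef_pos: [0.555, 0.2392, 0.1882]
tool_rot: [0.001, 1.0, 0.002, 0.009]
contact_force: [-0.3, -0.6, 0.4]
gripper_width: 0.996
```

```bash
python3 st.py;  python3 snap.py d15 side; python3 snap.py s15 scene;python3 snap.py w15 wrist
python3 - <<'E'
from h import *
im=cv2.imread("pics/s15.png");a=cv2.resize(im[140:230,220:330],None,fx=6,fy=6,interpolation=cv2.INTER_CUBIC)
im=cv2.imread("pics/d15.png");b=cv2.resize(im[170:290,250:330],None,fx=5,fy=5,interpolation=cv2.INTER_CUBIC)
cv2.imwrite("pics/d15b.png",b);cv2.imwrite("pics/s15b.png",a)
E
```

```text
36.55 [0.555  0.2392 0.1882] yaw 0.22 x tilt 0.0173 y tilt 0.0018 [-0.3 -0.6  0.4] [-0.07 -0.01 -0.02] 0.996 v 0.005
36.6 [0.55506822 0.2390001  0.18817601] [[0.9998, 0.0037, 0.0173], [0.0037, -1.0, -0.0018], [0.0173, 0.0019, -0.9998]] [-0.2 -0.4 -0.5] 0.9989103784258225
36.65 [0.5551184  0.23905544 0.1881964 ] [[0.9998, 0.0035, 0.0174], [0.0036, -1.0, -0.0017], [0.0174, 0.0017, -0.9998]] [-0.5  0.3 -0.1] 0.999598783972687
36.7 [0.55504564 0.23920699 0.18821514] [[0.9998, 0.0037, 0.0174], [0.0037, -1.0, -0.0015], [0.0174, 0.0016, -0.9998]] [-0.6  0.2 -0.3] 0.9986913899100966
```

View pics/d15b.png

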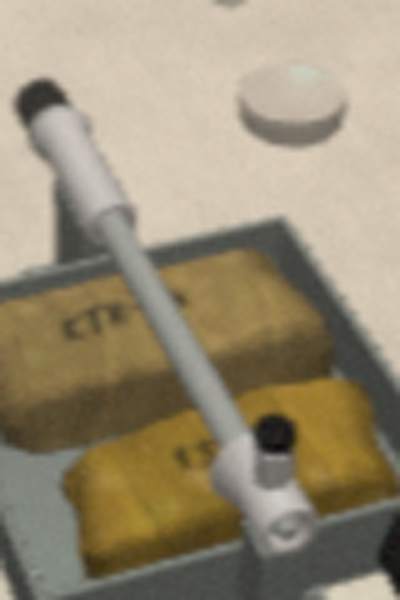

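View pics/s15b.png

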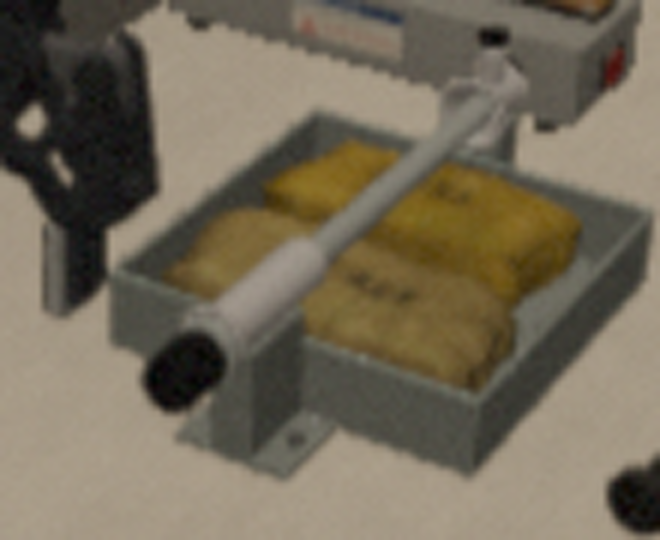

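View pics/w15z.png

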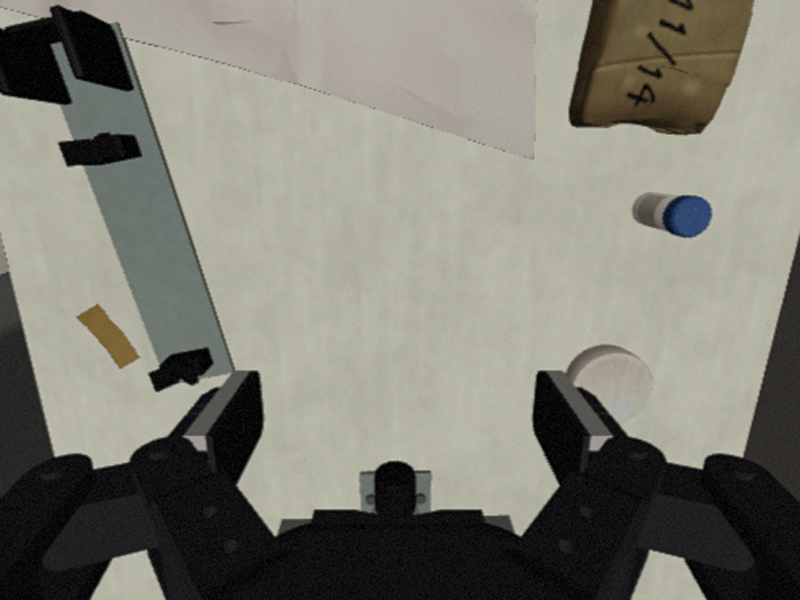

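apply_moves(
  increments=[
    [0,25,0,0,-0.3,0,-1],
    [0,35,0,0,-0.3,0,-1],
    [0,40,0,0,-0.4,0,-1],
    [0,40,2,0,0,0,-1],
    [0,35,6,0,0,0,-1],
    [0,20,10,0,0,0,-1],
    [0,5,8,0,0,0,-1],
    [0,0,0,0,0,0,-1],
  ],
)

```text
t: 37.7
eef_pos: [0.5557, 0.0325, 0.1611]
tool_rot: [0.0, 1.0, 0.001, -0.0]
contact_force: [0.3, 0.4, 0.3]
gripper_width: 1.0
```

```bash
python3 st.py; python3 snap.py w16 wrist
python3 - <<'E'
from h import *
import pickle
c=pickle.load(open("w16.pkl","rb"))
u,v=proj(c,(.5565,.0715,.075));print(u,v)
im=cv2.imread("pics/w16.png");x,y=int(u),int(v);y0=max(0,y-50);x0=x-50
print(x0,y0);cv2.imwrite("pics/w16b.png",cv2.convertScaleAbs(cv2.resize(im[y0:y0+100,x0:x0+100],None,fx=6,fy=6,interpolation=cv2.INTER_CUBIC),alpha=1.4))
E
```

```text
37.7 [0.5557 0.0325 0.1611] yaw 0.12 x tilt -0.0004 y tilt 0.0004 [0.3 0.4 0.3] [0.04 0.   0.01] 1.0 v 0.01
37.75 [0.5559412  0.03296245 0.16143099] [[1.0, 0.0029, 0.0002], [0.0029, -1.0, -0.0002], [0.0002, 0.0002, -1.0]] [-0.9  0.2  0.2] 0.9987509899192146
255.64819847927873 143.32649924722458
205 93
```

View pics/w16b.png

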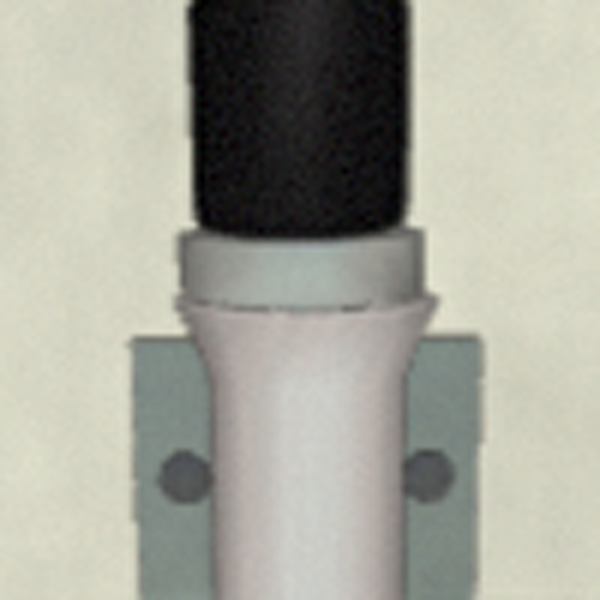

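```bash
python3 -c "
from station import bot
print(bot.hand_in())"
```

```text
the job is handed in; nothing more can be done
None
```

I took the bar off its rest at its balance point and fed it through the guide tube. I then regripped it on the knob, levelled the sagging tail, and fed it through the keeper until the collar stopped against the tube mouth. I let go, backed the gripper clear and handed the job in at about 38 s; no verdict is reported.

- **Collar:** the close-up from above shows the collar face sitting on the tube mouth, with a visible gap under about 1 mm. The side picture shows the nose level with the keeper's outer end.
- **Forces:** the bar would not move on at up to 16 N of push, which I took as the hard stop. That was the highest push I read (forces were read at the end of each move). The wrist read about 0 N before I handed in.
- **Parcels and bystanders:** in the pictures after release, both parcels looked where they had been, and the bystanders I could see looked unmoved. I did not measure either.
- **Plunger:** I did not confirm this independently. Its cap was within 0.1 pixel of its starting place in every side picture, but none caught it lifted. I infer it is in the groove from the bar being home.
- **Estimate that disagreed:** the stop came about 1.8 mm earlier than I had worked out. That is within my measuring error, and the close-up shows contact.

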